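# Load and lock the heat sink soldering jig

### The arm

A 7-joint arm with a two-finger parallel gripper is mounted at the origin on the work surface. World frame = base frame: x ahead of the robot, y to its left, z up, the work surface at z = 0. Lengths are in mm, angles in rad, forces in N, time in s.
With the tool pointing down it reaches from about 425 to 825 mm from the base axis. Payload 3.6 kg.
Tool frame: the origin (TCP) lies at the very end of the fingers, on their centre line; the grasp point (between the pads) lies 19 mm behind it (manip.pinch_z is the distance from the TCP to the grasp point, in mm); z points along the fingers, y is the direction in which the jaws open and shut (so a half turn about z gives the same grasp; the last joint's range is limited). The gripper opens to 85 mm and grips with 20 to 120 N. Pads are 22 mm wide; open, the fingers measure 114 mm over their backs; the gripper's body (76 mm by 85 mm) begins 54 mm behind the grasp point. The pads swing forward as they close: fully open they stand 13 mm farther back than shut.
Start: joints at [-1.276, 0.615, -0.013, 1.423, 0.008, 1.103, -0.04], TCP at [204.928, 616.82, 231.297] pointing down, gripper open.
Joint ranges: [-3.12, 3.12], [-0.3, 2.06], [-1.34, 1.32], [0.26, 2.42], [-1.36, 4.5], [0.01, 1.98], [-2.84, 2.84]. Speed limits (rad/s): [2.79, 2.79, 3.14, 3.14, 3.14, 3.14, 3.14].

### API

Orientations are given as a unit quaternion [x, y, z, w].
In Python, from workcell import manip gives the robot as it stands.
- The arm moves only by the tool step_arm, never from a script. Its argument "rows" is one flat list of numbers, 6 for each row, row after row: the shift along the tool's x, y, z in m, then the turn, a rotation vector about the tool's x, y, z in rad. In form: [dx, dy, dz, wx, wy, wz, dx, dy, dz, wx, wy, wz, ...]. A call has 1 to 8 rows; each row shifts and turns the pose as measured when the row begins, along the tool's axes as they then stand; what a row does not reach is not made up. A row lasts 1/12 s, in which the tool goes at most 41.7 mm and 7.16 degrees, less where a joint would pass 70% of its speed; a pose out of reach is approached as far as the arm can. A call with a gripper value outside its range is refused whole. "claw" is the closure, from -1 (fully open) to 1 (shut), set as the call begins (left out, the last holds). The fingers move at their own pace and stop on an object; "grip_force" is the grip in N (left out, the last holds). Time passes only in rows, so rows that do not move let the fingers close. It gives the time, the measured TCP pose, the force and the opening at its end, in the units of the state.
- manip.observe(): the state, without advancing time (a new reading comes with each control period).
- manip.capture(name): name is "scene" or "top" or "wrist"; returns a dict with "color" (480x640x3 uint8, blue, green, red), "fx", "fy", "cx", "cy" (pixels), "position" and "attitude" of the camera in the world; the wrist camera has in their place "hand_eye" (4x4, takes a point from camera to tool coordinates, whose origin is the TCP and whose axes are the flange's). Camera axes: x right, y up, looking along -z (the intrinsics and any distortion apply to the point x, -y, -z); pixel columns grow to the right and rows downward; lengths in mm; the calibration is good to about 2 mm. The wrist camera is an equidistant fisheye: a pixel r from the principal point sees the ray r / f radians off the axis. A picture is of the moment at which its call begins: read the wrist's pose just before it. There is no depth.
- manip.finish_job(): hands the job in, once; it reports no verdict.
Trained networks look in a picture, given as the dict that the camera call returned (one of the last four; its "shot" number tells which), for a name from the list of things; names that differ only in an ending like _2 or _b are one class to them, and where a whole thing is asked for, a point or a joint stands for the part that bears it (a point fixed in the world has none). Each returns a list of dicts, best first, with "confidence" (0 to 1); they miss things now and then, are a little off and sometimes report something else, mostly with a low value. They report only what shows in the picture. A call takes as long as a camera call. They do not tell look-alikes from the thing itself.
- manip.recognise(picture, thing): "bbox" ([centre column, centre row, width, height] in pixels, round what is visible of it).
The state is a dict: "time": time; "qpos": joint angles; "joint_vel": joint speeds; "tau": joint torques, N m; "tool_pos": TCP position; "tool_rot": TCP orientation; "force": force on the tool from outside, world axes, zero at the start; "wrist_torque": the same for the moment, N m; "finger_gap": opening from 0.0 (shut) to 1.0 (fully open).
Only numpy, scipy, OpenCV 4.12 (cv2) and the standard library are available. Lean on these libraries where they do the work, as an engineer would, in place of code of your own. Each camera call takes 0.05 s, during which the arm holds its last target. There are 200 camera calls.

### The job

Pull the black knob of the soldering jig to draw its hold-down bar all the way out, then take the long and the short finned heat sinks from the sloped bin and lay each, fins up, flat in the jig bay of its own length. Push the knob fully home again so that the bar holds both down. Leave the plain solid bar in the bin and do not disturb the spool, the meter or the screwdriver.

Things in the scene. Friction and masses are not known exactly. Their poses are not given: they have to be found in the camera images.
- bin: Fixed black bin, 160 mm (x) by 340 mm (y). Three compartments along y, centres y = -112, 0, +112 mm, each 108 x 150 mm inside, one part in each, any part in any. The tray slopes 15 degrees: floor falls towards -x (robot's side), 30 mm above the table at the middle. Walls and dividers 4 mm thick, 20 mm above the floor. Origin: on the table under its centre; x to the high back, z up.
- long_sink: Long finned heat sink, bare aluminium, 100 mm long (x), 36 mm wide (y), 30 mm high (z): solid 8 mm base, four 4 mm thick fins along its length, the outer ones flush with its sides. Origin: centre of its underside. Lies in a bin compartment, length down the slope, fins up. About 0.17 kg.
- short_sink: Short finned heat sink, bare aluminium, the same section but only 66 mm long (its x), 36 mm wide (its y), 30 mm high (its z), four fins along its length. Origin: centre of the underside of its base. It lies in a bin compartment like the long one. About 0.11 kg.
- plain_bar: Plain solid aluminium bar without fins, 100 mm long (its x), 36 mm wide (its y), 30 mm high (its z). Not wanted: it stays in its compartment of the bin. Origin: centre of its underside.
- jig: Fixed soldering jig: grey base plate 12 mm thick, x -135 to +70, y -102 to +102 mm, two bays with black walls 5 mm thick, 10 mm high above the plate. Steel rails on its y edges (y = +-97 mm, x -134 to -29 mm, 46 mm high) carry a sliding bar. Origin: on the table, midway between the bays in y, at the long bay's middle in x; the bar is at its -x end; z up.
- long_bay (a point): Centre of the floor of the long bay (at jig x 0, y +40 mm, 12 mm above the table). The bay is 110 mm (jig x) by 46 mm (jig y) inside. Its axes are the jig's.
- short_bay (a point): Centre of the floor of the short bay (at jig x -17, y -40 mm, 12 mm above the table). The bay is 76 mm (jig x) by 46 mm (jig y) inside. Its axes are the jig's.
- lock_bar (a joint): Travel (m) of the steel hold-down bar (45 mm in x, 204 mm in y, underside 46, top 54 mm above the table). 0: fully home, over the -x ends of both bays (its middle at jig x -52.5 mm). 0.055: fully out, drawn towards jig -x, clear of the bays. It stays where it is left, held by friction; moving it takes about 4 N.
- lock_knob (a point): Middle of the gripping part of the black round knob that stands upright on the middle of the bar and moves with it: 28 mm diameter, its top 12 mm above this point, its gripping part ending 14 mm below it, the bar's top 20 mm below it.
- spool: Solder spool with flat end flanges standing upright, 64 mm diameter, 67 mm high, a bystander. Origin: centre of its underside.
- meter: Yellow hand multimeter lying on its back, 170 mm (x) by 85 mm (y) by 36 mm high, a bystander. Origin: centre of its underside.
- driver: Screwdriver lying on the table along its x, a bystander, roughly 200 mm long. Origin: its underside near the middle.
Mind the look-alikes: they are no part of the job. Leave any orange look-alike of the long_sink alone.

How it is judged:
By the outcome, as a careful person would: the job done as asked, in the order asked, and still so for the second after the job is handed in, with the robot touching nothing.
It also fails if it takes over 72 s, if anything falls off the work surface, if the arm or the gripper's body presses on something with over 40 N, if the wrist force passes 120 N, or if a joint passes its speed limit or range.

## Working session

There is one attempt and no reset: what is moved stays moved. The work goes in short steps, Python scripts to look and compute and a tool call to move; the robot and the scene stay as the last step left them, time stands still between calls to the robot, and variables do not carry over. Pictures are saved under pics/ and viewed, about 8 in all and at most 12, crops included, and the job is handed in when it is done.

Besides the shell and the picture viewer there is one more tool, called in YAML: its name, and indented under it one key for each argument. step_arm: Moves the arm, as the interface text tells. Its arguments: {"type":"object","properties":{"rows":{"type":"array"},"claw":{"type":"number"},"grip_force":{"type":"number"}},"required":["rows"]}

```bash
mkdir -p pics; ls; python3 - <<'E'
from workcell import manip
import cv2,numpy as np
s=manip.observe();print(s)
for n in("scene","top"):
    p=manip.capture(n);cv2.imwrite(f"pics/{n}0.png",p["color"])
    print(n,{k:v for k,v in p.items() if k!="color"})
    for t in["bin","long_sink","short_sink","plain_bar","jig","lock_knob","spool","meter","driver"]:
        print(t,[(np.round(d["bbox"]).tolist(),round(d["confidence"],2)) for d in manip.recognise(p,t)][:4])
E
```

```text
pics
{'time': 0.0, 'qpos': array([-1.27649002,  0.61591594, -0.01260865,  1.42491446,  0.00813259,
        1.10338765, -0.04038305]), 'joint_vel': array([ 0.00210287, -0.00029515, -0.00044165,  0.00064293, -0.00073286,
       -0.00056755, -0.00095862]), 'tau': array([ 7.05935781e-04, -4.69229615e+01,  2.59194346e-01, -1.71025747e+01,
        9.82625003e-03,  9.77088581e-03, -7.68822616e-06]), 'tool_pos': array([204.72745212, 616.10840277, 230.13514166]), 'tool_rot': array([ 1.59670655e-01,  9.87169502e-01, -1.27598085e-03, -1.70525388e-04]), 'force': array([0.64339285, 0.36346758, 0.04359151]), 'wrist_torque': array([0.03673106, 0.01000119, 0.03304957]), 'finger_gap': 1.0040959934804399}
scene {'fx': 476.0013599789782, 'fy': 476.0013599789782, 'cx': 326.50013836843704, 'cy': 234.64444985129722, 'position': array([1071.23734648,  208.18818031, 1018.34507448]), 'attitude': array([0.13178578, 0.22225979, 0.82657587, 0.50000542]), 'shot': 1}
bin [([445.0, 286.0, 168.0, 110.0], 0.68), ([387.0, 189.0, 27.0, 36.0], 0.49)]
long_sink [([370.0, 340.0, 47.0, 19.0], 0.97), ([432.0, 215.0, 44.0, 
[... 541 characters left out ...]
3, 'position': array([ 484.98533806,  -54.2361317 , 1405.25350818]), 'attitude': array([ 0.02728896, -0.01645961, -0.6988949 ,  0.71451403]), 'shot': 2}
bin [([224.0, 248.0, 129.0, 60.0], 0.83)]
long_sink [([199.0, 312.0, 25.0, 39.0], 0.92), ([195.0, 188.0, 33.0, 29.0], 0.85), ([264.0, 250.0, 20.0, 35.0], 0.73), ([254.0, 311.0, 36.0, 30.0], 0.64)]
short_sink [([186.0, 249.0, 21.0, 24.0], 0.79)]
plain_bar [([224.0, 247.0, 20.0, 37.0], 0.95)]
jig [([380.0, 272.0, 94.0, 97.0], 0.57)]
lock_knob []
spool [([297.0, 316.0, 25.0, 23.0], 0.8), ([380.0, 272.0, 94.0, 100.0], 0.51), ([263.0, 249.0, 17.0, 36.0], 0.29)]
meter [([317.0, 174.0, 61.0, 31.0], 0.88)]
driver [([470.0, 320.0, 12.0, 72.0], 0.56)]
```

```bash
python3 - <<'E'
import cv2
a=cv2.imread("pics/top0.png")[120:400,130:510]
cv2.imwrite("pics/top0c.png",cv2.resize(a,None,fx=2.1,fy=2.1,interpolation=cv2.INTER_CUBIC))
a=cv2.imread("pics/scene0.png")[90:430,200:560]
cv2.imwrite("pics/scene0c.png",cv2.resize(a,None,fx=1.7,fy=1.7,interpolation=cv2.INTER_CUBIC))
E
```

```text
(no output)
```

View pics/top0c.png

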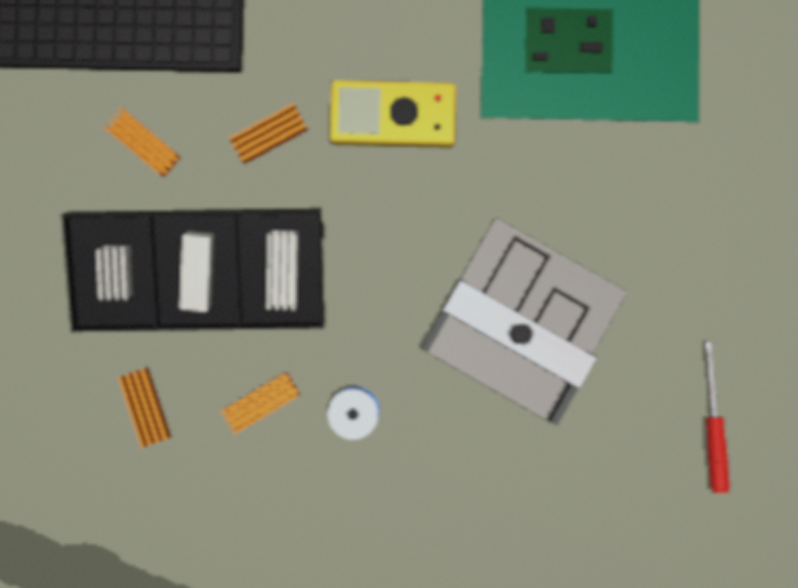

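View pics/scene0c.png

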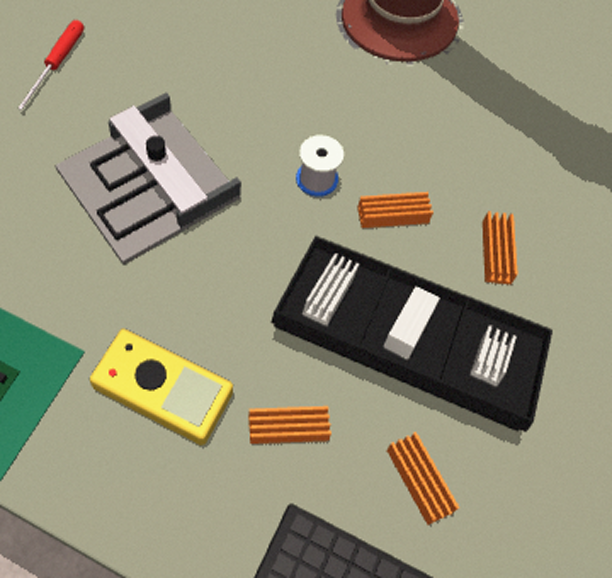

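The bin holds the short sink at top-view pixel (186,249), the plain bar at (224,247) and the long sink at (264,250). All four orange finned pieces outside the bin are look-alikes, so I leave them. The jig's knob is at (378,279). Next I fit poses from picked points.

```bash
cat > h.py <<'E'
import numpy as np
from scipy.optimize import least_squares
from scipy.spatial.transform import Rotation as R
TOP=dict(f=489.90264,c=(315.928,246.5987),p=np.array([484.985,-54.236,1405.2535]),q=[0.02728896,-0.01645961,-0.6988949,0.71451403])
SC=dict(f=476.00136,c=(326.5,234.644),p=np.array([1071.237,208.188,1018.345]),q=[0.13178578,0.22225979,0.82657587,0.50000542])
def proj(C,P):
    q=R.from_quat(C["q"]).inv().apply(np.atleast_2d(P)-C["p"])
    return np.c_[C["c"][0]+C["f"]*q[:,0]/-q[:,2], C["c"][1]-C["f"]*q[:,1]/-q[:,2]]
def place(pose,P,tilt=0):  # pose x,y,yaw
    return R.from_euler("z",pose[2]).apply(P)+[pose[0],pose[1],0]
def fit(obs,x0,f=place):
    # obs: list of (cam, pts3d, pix)
    fun=lambda x:np.concatenate([(proj(C,f(x,np.array(P,float)))-np.array(p)).ravel() for C,P,p in obs])
    r=least_squares(fun,x0,loss="soft_l1");return r.x,fun(r.x).reshape(-1,2)
t=lambda L:np.array(L)/2.1+[130,120]
s=lambda L:np.array(L)/1.7+[200,90]
E
python3 - <<'E'
from h import *
np.set_printoptions(precision=2,suppress=True)
jp=[(70,102,12),(70,-102,12),(-30,102,54),(-30,-102,54),(-75,102,54),(-75,-102,54),(-52.5,0,86)]
jig,r=fit([(TOP,jp,t([(498,218),(626,293),(459,281),(596,358),(443,311),(582,387),(521,333)])),
 (SC,[(70,102,12),(70,-102,12),(-30,102,54),(-75,-102,54),(-52.5,0,86)],s([(124,261),(56,164),(182,215),(135,107),(155,141)]))],[480,-250,-.5])
print("jig",jig,np.degrees(jig[2]));print(r)
T=R.from_euler("y",-15,degrees=True)
bc=lambda sx,sy:T.apply([sx*80,sy*170,20])+[0,0,30]
bp=[bc(1,1),bc(1,-1),bc(-1,-1),bc(-1,1)]
b,r=fit([(TOP,bp,t([(64,213),(321,209),(323,326),(73,329)])),(SC,bp,s([(524,420),(274,318),(317,238),(551,331)]))],[480,220,0])
print("bin",b,np.degrees(b[2]));print(r)
def insert(x,P):  # x: u,v,yaw in tray
    return place(b,T.apply(R.from_euler("z",x[2]).apply(P)+[x[0],x[1],0])+[0,0,30])
def sink(n,L,tp,sp,y):
    c=[(L,18,30),(L,-18,30),(-L,-18,30),(-L,18,30)]
    x,r=fit([(TOP,c,t(tp)),(SC,c,s(sp))],[0,y,0],insert);print(n,x,np.degrees(x[2]),"world top centre",insert(x,[[0,0,30]]));print(r)
sink("long",50,[(267,232),(297,232),(297,309),(267,309)],[(329,317),(304,309),(333,254),(358,262)],-112)
sink("short",33,[(97,247),(129,247),(130,298),(98,299)],[(501,379),(474,368),(491,327),(516,336)],112)
E
```

```text
jig [ 529.88 -227.14   -0.49] -28.306161691633083
[[-2.12 -0.22]
 [-0.21 -0.67]
 [ 0.02 -0.48]
 [-0.29 -0.47]
 [-0.38 -0.57]
 [-1.59  0.07]
 [ 0.17  0.21]
 [-0.25 -0.96]
 [-0.45 -0.81]
 [-0.29 -2.83]
 [-0.53 -2.25]
 [ 0.2   0.12]]
bin [563.81 227.64   0.03] 1.9463359224611874
[[-1.2  -0.92]
 [-0.22 -0.63]
 [ 0.44  0.14]
 [-1.04  0.09]
 [ 4.22  1.34]
 [-1.43 -4.13]
 [-1.88 -1.95]
 [-0.01 -0.72]]
long [   0.42 -117.15   -0.04] -2.3762292724954515 world top centre [[560.44 110.31  59.09]]
[[ 0.42 -0.27]
 [-0.73  0.1 ]
 [-1.03 -1.06]
 [ 0.31 -1.43]
 [ 0.66 -3.01]
 [ 0.41 -5.17]
 [-0.16 -0.66]
 [-0.66  0.87]]
short [  0.5  106.5   -0.07] -3.8536947416927925 world top centre [[552.92 333.83  59.11]]
[[ 0.49 -0.46]
 [-1.68  0.24]
 [-2.19 -0.7 ]
 [ 0.11 -1.87]
 [ 0.79 -3.16]
 [ 0.37 -4.43]
 [-1.43 -0.83]
 [-0.42  1.12]]
```

```bash
cat >> h.py <<'E'
def tool(a,tilt=0): # tool-y yaw deg; tilt: about tool y so that the tool leans (bin slope: tilt=15 with a~90)
    a=np.radians(a);y=np.array([np.cos(a),np.sin(a),0]);z=np.array([0,0,-1.]);x=np.cross(y,z)
    return R.from_matrix(np.c_[x,y,z])*R.from_euler("y",-tilt,degrees=True)
def go(pos,a,tilt=0,n=None):
    from workcell import manip
    s=manip.observe();Rt=R.from_quat(s["tool_rot"]);d=Rt.inv().apply(np.array(pos)-s["tool_pos"])
    w=(Rt.inv()*tool(a,tilt)).as_rotvec()
    k=max(np.linalg.norm(d)/40,np.degrees(np.linalg.norm(w))/6.8);k=n or max(1,int(np.ceil(k)))
    print("t%.2f pos"%s["time"],np.round(s["tool_pos"],1),"F",np.round(s["force"],1),"gap %.3f"%s["finger_gap"],"q",np.round(s["qpos"],2))
    # plan of equal world steps, tool axes turning
    for i in range(min(k,8)):
        Ri=Rt*R.from_rotvec(w*i/k)
        print(np.round(np.r_[Ri.inv().apply(Rt.apply(d))/k/1000,w/k],4).tolist(),end=",")
    print(" n",k)
E
python3 -c "
from h import *
print(tool(90,15).as_matrix().round(2))
go([500,220,330],90)"
```

```text
[[-0.97  0.    0.26]
 [ 0.    1.   -0.  ]
 [-0.26 -0.   -0.97]]
t1.00 pos [204.9 616.8 231.3] F [-0.  -0.7  0.3] gap 0.999 q [-1.28  0.61 -0.01  1.42  0.01  1.1  -0.04]
[-0.0312, -0.0218, -0.0076, -0.0, -0.0, -0.0247],[-0.0306, -0.0226, -0.0076, -0.0, -0.0, -0.0247],[-0.0301, -0.0233, -0.0076, -0.0, -0.0, -0.0247],[-0.0295, -0.0241, -0.0076, -0.0, -0.0, -0.0247],[-0.0289, -0.0248, -0.0076, -0.0, -0.0, -0.0247],[-0.0282, -0.0255, -0.0076, -0.0, -0.0, -0.0247],[-0.0276, -0.0262, -0.0076, -0.0, -0.0, -0.0247],[-0.027, -0.0268, -0.0076, -0.0, -0.0, -0.0247], n 13
```

step_arm:
  rows: [-0.031, -0.022, -0.008, 0, 0, -0.025, -0.031, -0.023, -0.008, 0, 0, -0.025, -0.03, -0.023, -0.008, 0, 0, -0.025, -0.03, -0.024, -0.008, 0, 0, -0.025, -0.029, -0.025, -0.008, 0, 0, -0.025, -0.028, -0.026, -0.008, 0, 0, -0.025, -0.028, -0.026, -0.008, 0, 0, -0.025, -0.027, -0.027, -0.008, 0, 0, -0.025]
  claw: -0.35

```text
time: 1.67
tool_pos: [386.1, 373.5, 292.7]
tool_rot: [0.043, 0.999, 0.001, -0.004]
force: [0.5, 0.2, 0.4]
finger_gap: 0.675
```

```bash
python3 -c "
from h import *
go([500,220,330],90)"
```

```text
t1.67 pos [386.1 373.5 292.7] F [0.5 0.2 0.4] gap 0.675 q [-0.77  0.38 -0.05  1.65  0.01  1.11  0.66]
[-0.0253, -0.0286, -0.0078, 0.0006, -0.0018, -0.0173],[-0.0248, -0.029, -0.0077, 0.0006, -0.0018, -0.0173],[-0.0243, -0.0295, -0.0076, 0.0006, -0.0018, -0.0173],[-0.0238, -0.0299, -0.0076, 0.0006, -0.0018, -0.0173],[-0.0233, -0.0303, -0.0075, 0.0006, -0.0018, -0.0173], n 5
```

step_arm:
  rows: [-0.025, -0.029, -0.008, 0, -0.002, -0.017, -0.025, -0.029, -0.008, 0, -0.002, -0.017, -0.025, -0.03, -0.008, 0, -0.002, -0.017, -0.024, -0.03, -0.008, 0, -0.002, -0.017, -0.023, -0.03, -0.008, 0, -0.002, -0.017, 0, 0, 0, 0, 0, 0]

```text
time: 2.17
tool_pos: [511.5, 200.6, 337.1]
tool_rot: [0.006, 1.0, -0.0, 0.006]
force: [0.6, -0.9, 0.3]
finger_gap: 0.679
```

```bash
python3 - <<'E'
from h import *
from workcell import manip
import cv2,pickle
s=manip.observe();p=manip.capture("wrist");cv2.imwrite("pics/w1.png",p["color"])
pickle.dump((s,p),open("w1.pkl","wb"))
print({k:v for k,v in p.items() if k!="color"})
go([500,-180,250],61.7)
E
```

```text
{'fx': 371.64829954431775, 'fy': 371.64829954431775, 'cx': 315.41542196114636, 'cy': 243.51441617041365, 'hand_eye': array([[-6.89982065e-04,  9.46141976e-01,  3.23751272e-01,
         8.45444516e+01],
       [ 9.99999572e-01,  4.53393989e-04,  8.06195090e-04,
        -1.14580928e+00],
       [ 6.15988135e-04,  3.23751690e-01, -9.46141884e-01,
        -1.41725333e+02],
       [ 0.00000000e+00,  0.00000000e+00,  0.00000000e+00,
         1.00000000e+00]]), 'shot': 3}
t2.22 pos [509.  204.5 336.5] F [-0.8 -0.3  0.7] gap 0.674 q [-0.43  0.36  0.    1.56  0.    1.21  1.14]
[0.0007, -0.0385, 0.0086, 0.0005, 0.0008, 0.0486],[-0.0012, -0.0385, 0.0086, 0.0005, 0.0008, 0.0486],[-0.0031, -0.0384, 0.0086, 0.0005, 0.0008, 0.0486],[-0.005, -0.0382, 0.0086, 0.0005, 0.0008, 0.0486],[-0.0068, -0.0379, 0.0086, 0.0005, 0.0008, 0.0486],[-0.0086, -0.0375, 0.0086, 0.0005, 0.0008, 0.0486],[-0.0105, -0.037, 0.0086, 0.0005, 0.0008, 0.0486],[-0.0123, -0.0365, 0.0086, 0.0005, 0.0008, 0.0486], n 10
```

View pics/w1.png

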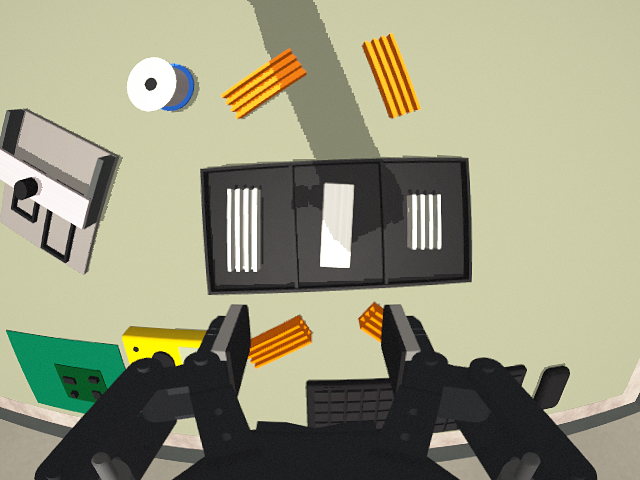

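The wrist view shows the long sink at (244,230), the plain bar at (337,226), the short sink at (424,221) and the bin rim corners. I refine from these while moving on to the jig.

```bash
cat >> h.py <<'E'
_p=proj
def wcam(s,p):
    M=np.eye(4);M[:3,:3]=R.from_quat(s["tool_rot"]).as_matrix();M[:3,3]=s["tool_pos"]
    return dict(W=M@p["hand_eye"],f=p["fx"],c=(p["cx"],p["cy"]))
def proj(C,P):
    if "W" not in C: return _p(C,P)
    q=(np.atleast_2d(P)-C["W"][:3,3])@C["W"][:3,:3]
    x,y,z=q[:,0],-q[:,1],-q[:,2];r=np.hypot(x,y);th=np.arctan2(r,z)
    return np.c_[C["c"][0]+C["f"]*th*x/r,C["c"][1]+C["f"]*th*y/r]
E
python3 - <<'E'
from h import *
import pickle
np.set_printoptions(precision=2,suppress=True)
s,p=pickle.load(open("w1.pkl","rb"));W=wcam(s,p)
T=R.from_euler("y",-15,degrees=True)
bc=lambda sx,sy:T.apply([sx*80,sy*170,20])+[0,0,30]
bp=[bc(1,1),bc(1,-1),bc(-1,-1),bc(-1,1)]
for o in ([(W,bp,[(471,279),(209,293),(202,170),(468,158)])],):
    b,r=fit(o,[560,220,0]);print("bin",b,np.degrees(b[2]));print(r)
def insert(x,P): return place(b,T.apply(R.from_euler("z",x[2]).apply(P)+[x[0],x[1],0])+[0,0,30])
def sink(n,L,pp,y):
    c=[(L,18,30),(L,-18,30),(-L,-18,30),(-L,18,30)]
    x,r=fit([(W,c,pp)],[0,y,0],insert);print(n,x,np.degrees(x[2]),"world top centre",insert(x,[[0,0,30]]));print(r)
sink("long",50,[(258,271),(228,272),(227,189),(257,188)],-112)
sink("short",33,[(440,249),(411,249),(410,193),(439,193)],112)
np.save("bin.npy",b)
E
```

```text
bin [560.02 228.24   0.04] 2.27510509961174
[[ 1.62  2.62]
 [-0.57  2.36]
 [-1.77 -1.06]
 [ 0.82 -0.83]]
long [  -0.51 -117.44   -0.05] -2.595091574506537 world top centre [[556.43 110.56  58.85]]
[[-0.37  0.6 ]
 [ 0.73 -0.61]
 [ 0.25 -0.12]
 [-0.52  0.12]]
short [ -0.96 103.4   -0.02] -1.3051460119891771 world top centre [[547.23 331.21  58.73]]
[[-0.58 -1.24]
 [ 0.33 -0.4 ]
 [ 0.44  0.72]
 [-0.29  0.65]]
```

step_arm:
  rows: [0, -0.038, 0.008, 0, 0, 0.048, -0.001, -0.038, 0.008, 0, 0, 0.048, -0.003, -0.038, 0.008, 0, 0, 0.048, -0.005, -0.038, 0.008, 0, 0, 0.048, -0.007, -0.038, 0.008, 0, 0, 0.048, -0.009, -0.038, 0.008, 0, 0, 0.048, -0.01, -0.037, 0.008, 0, 0, 0.048, -0.012, -0.036, 0.008, 0, 0, 0.048]

```text
time: 2.88
tool_pos: [503.8, -85.5, 267.6]
tool_rot: [0.186, 0.982, 0.012, 0.005]
force: [0.6, -0.2, -0.8]
finger_gap: 0.675
```

```bash
python3 -c "
from h import *
go([500,-150,250],61.7)"
```

```text
t2.88 pos [503.8 -85.5 267.6] F [ 0.6 -0.2 -0.8] gap 0.675 q [ 0.02  0.36  0.17  1.78 -0.1   1.    1.42]
[-0.01, -0.0309, 0.0081, 0.0126, 0.002, 0.0599],[-0.0118, -0.0301, 0.0084, 0.0126, 0.002, 0.0599], n 2
```

step_arm:
  rows: [-0.006, -0.037, 0.008, 0.012, 0, 0.06, -0.006, -0.036, 0.008, 0.012, 0, 0.06, 0, -0.036, 0, 0, 0, 0, 0, 0, 0, 0, 0, 0, 0, 0, 0, 0, 0, 0]

```text
time: 3.3
tool_pos: [465.4, -196.8, 246.8]
tool_rot: [0.252, 0.968, -0.001, 0.0]
force: [0.4, 0.3, 0.2]
finger_gap: 0.676
```

```bash
python3 - <<'E'
from h import *
from workcell import manip
import cv2,pickle
s=manip.observe();p=manip.capture("wrist");cv2.imwrite("pics/w2.png",p["color"])
pickle.dump((s,p),open("w2.pkl","wb"))
go([483.7,-202.2,110],61.7)
E
```

```text
t3.35 pos [ 464.8 -197.7  247. ] F [ 0.4 -1.5 -1. ] gap 0.672 q [ 0.19  0.38  0.23  1.82 -0.1   0.95  1.53]
[-0.0046, 0.0015, 0.0343, -0.001, 0.0004, -0.0041],[-0.0046, 0.0014, 0.0343, -0.001, 0.0004, -0.0041],[-0.0046, 0.0014, 0.0343, -0.001, 0.0004, -0.0041],[-0.0047, 0.0013, 0.0343, -0.001, 0.0004, -0.0041], n 4
```

View pics/w2.png

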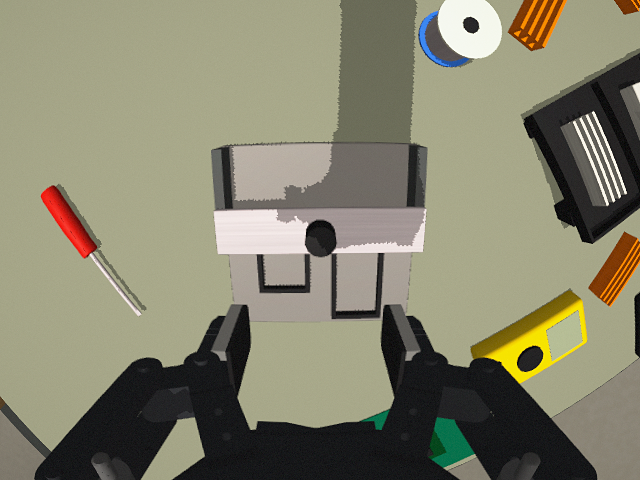

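```bash
python3 - <<'E'
from h import *
import pickle
np.set_printoptions(precision=2,suppress=True)
s,p=pickle.load(open("w2.pkl","rb"));W=wcam(s,p)
jp=[(70,102,12),(70,-102,12),(-30,102,54),(-30,-102,54),(-75,102,54),(-75,-102,54),(-52.5,0,86),(60,68,22),(60,12,22),(26,-68,22),(26,-12,22)]
o=(W,jp,[(408,319),(232,321),(424,251),(217,253),(424,206),(214,208),(320,241),(383,317),(333,318),(259,291),(310,291)])
j,r=fit([o],[530,-227,-.5]);print(j,np.degrees(j[2]));print(r)
o2=(TOP,jp[:7],t([(498,218),(626,293),(459,281),(596,358),(443,311),(582,387),(521,333)]))
j2,r=fit([o,o2],[530,-227,-.5]);print(j2,np.degrees(j2[2]))
np.save("jig.npy",j2)
k=place(j2,np.array([[-52.5,0,74]]))[0];print("knob",k)
go([k[0],k[1],110],np.degrees(j2[2])+90)
E
```

```text
[ 528.48 -228.29   -0.5 ] -28.378342633131773
[[-1.38 -1.3 ]
 [ 3.48 -0.99]
 [ 0.02  0.17]
 [ 0.08  0.95]
 [ 3.38  0.69]
 [-1.33  1.53]
 [ 0.86  0.25]
 [-2.47 -1.26]
 [-1.24 -0.99]
 [ 0.4  -0.15]
 [-0.02 -0.41]]
[ 528.56 -228.31   -0.5 ] -28.379437703095988
knob [ 482.37 -203.36   74.  ]
t3.35 pos [ 464.8 -197.7  247. ] F [ 0.4 -1.5 -1. ] gap 0.672 q [ 0.19  0.38  0.23  1.82 -0.1   0.95  1.53]
[-0.0045, 0.001, 0.0343, -0.001, 0.0004, -0.0037],[-0.0045, 0.001, 0.0343, -0.001, 0.0004, -0.0037],[-0.0045, 0.0009, 0.0343, -0.001, 0.0004, -0.0037],[-0.0045, 0.0009, 0.0343, -0.001, 0.0004, -0.0037], n 4
```

step_arm:
  rows: [-0.005, 0.001, 0.034, -0.001, 0, -0.004, -0.005, 0.001, 0.034, -0.001, 0, -0.004, -0.005, 0.001, 0.034, 0, 0, -0.004, -0.005, 0.001, 0.034, 0, 0, -0.004, 0, 0, 0.02, 0, 0, 0, 0, 0, 0, 0, 0, 0]

```text
time: 3.85
tool_pos: [496.1, -193.9, 90.0]
tool_rot: [0.235, 0.972, 0.002, 0.009]
force: [0.2, -0.5, 0.3]
finger_gap: 0.677
```

```bash
python3 -c "
from h import *
go([482.4,-203.4,60],61.6)"
```

```text
t3.85 pos [ 496.1 -193.9   90. ] F [ 0.2 -0.5  0.3] gap 0.677 q [ 0.23  0.62  0.16  1.93 -0.18  0.58  1.6 ]
[0.0084, -0.015, 0.0297, 0.0088, 0.0157, 0.0204], n 1
```

step_arm:
  rows: [0.008, -0.015, 0, 0.009, 0.016, 0.02, 0, 0, 0, 0, 0, 0, 0, 0, 0, 0, 0, 0]

```text
time: 4.1
tool_pos: [483.3, -200.6, 91.1]
tool_rot: [0.243, 0.97, 0.001, -0.0]
force: [0.1, 1.1, 0.8]
finger_gap: 0.678
```

```bash
python3 -c "
from h import *
go([482.4,-203.4,60],61.6)"
```

```text
t4.10 pos [ 483.3 -200.6   91.1] F [0.1 1.1 0.8] gap 0.678 q [ 0.24  0.62  0.17  1.94 -0.18  0.6   1.61]
[-0.0006, -0.0029, 0.0311, 0.0013, -0.0013, 0.0052], n 1
```

step_arm:
  rows: [0, -0.003, 0.016, 0.001, -0.001, 0.005, 0, 0, 0.015, 0, 0, 0, 0, 0, 0, 0, 0, 0]

```text
time: 4.35
tool_pos: [485.7, -204.8, 65.5]
tool_rot: [0.245, 0.969, -0.001, 0.006]
force: [-0.7, 0.1, 0.9]
finger_gap: 0.678
```

```bash
python3 -c "
from h import *
go([482.4,-203.4,60],61.6)"
```

```text
t4.35 pos [ 485.7 -204.8   65.5] F [-0.7  0.1  0.9] gap 0.678 q [ 0.26  0.66  0.15  1.96 -0.19  0.52  1.62]
[0.0036, -0.0003, 0.0055, 0.002, 0.0126, -0.0003], n 1
```

step_arm:
  rows: [0.003, 0, 0.004, 0, 0.01, 0, 0, 0, 0, 0, 0, 0]

```text
time: 4.52
tool_pos: [484.3, -203.9, 64.0]
tool_rot: [0.246, 0.969, 0.001, 0.003]
force: [-0.6, -0.4, -0.3]
finger_gap: 0.679
```

step_arm:
  rows: [0, 0, 0, 0, 0, 0, 0, 0, 0, 0, 0, 0, 0, 0, 0, 0, 0, 0, 0, 0, 0, 0, 0, 0, 0, 0, 0, 0, 0, 0]
  claw: 1
  grip_force: 70

```text
time: 4.93
tool_pos: [486.0, -203.9, 66.9]
tool_rot: [0.245, 0.969, 0.001, 0.006]
force: [0.2, 0.8, -2.5]
finger_gap: 0.293
```

```bash
python3 -c "
from h import *
j=np.load('jig.npy')
k=place(j,np.array([[-109,0,0]]))[0];print(k)
go([k[0],k[1],62],61.6)"
```

```text
[ 432.66338268 -176.50508183    0.        ]
t4.93 pos [ 486.  -203.9   66.9] F [ 0.2  0.8 -2.5] gap 0.293 q [ 0.26  0.66  0.15  1.96 -0.19  0.53  1.62]
[0.03, -0.0006, 0.0021, 0.002, 0.0056, 0.0002],[0.03, -0.0007, 0.0023, 0.002, 0.0056, 0.0002], n 2
```

step_arm:
  rows: [0.012, 0, 0.001, 0, 0.003, 0, 0.012, 0, 0.001, 0, 0.003, 0]

```text
time: 5.1
tool_pos: [472.3, -196.5, 66.9]
tool_rot: [0.245, 0.969, -0.001, 0.012]
force: [3.3, -2.0, 3.4]
finger_gap: 0.297
```

step_arm:
  rows: [0.014, 0, 0.001, 0, 0.005, 0, 0.014, 0, 0.001, 0, 0.005, 0, 0.014, 0, 0.001, 0, 0.003, 0, 0.01, 0, 0, 0, 0, 0, 0.006, 0, 0, 0, 0, 0]

```text
time: 5.52
tool_pos: [439.4, -178.6, 67.2]
tool_rot: [0.246, 0.969, -0.006, 0.031]
force: [14.1, -6.9, -23.5]
finger_gap: 0.294
```

```bash
python3 -c "
from h import *
go([432.7,-176.5,62],61.6)"
```

```text
t5.52 pos [ 439.4 -178.6   67.2] F [ 14.1  -6.9 -23.5] gap 0.294 q [ 0.24  0.59  0.14  2.14 -0.21  0.35  1.62]
[0.0072, -0.0013, 0.0048, 0.0044, 0.0639, -0.0011], n 1
```

step_arm:
  rows: [0.004, 0, 0, 0, 0.03, 0, 0.004, 0, 0, 0, 0.03, 0]

```text
time: 5.68
tool_pos: [439.1, -178.5, 67.0]
tool_rot: [0.246, 0.969, -0.001, 0.011]
force: [7.0, -4.0, -7.4]
finger_gap: 0.298
```

```bash
python3 -c "
from h import *
go([432.7,-176.5,62],61.6)"
```

```text
t5.68 pos [ 439.1 -178.5   67. ] F [ 7.  -4.  -7.4] gap 0.298 q [ 0.24  0.6   0.14  2.11 -0.2   0.42  1.62]
[0.0067, -0.0013, 0.0048, 0.0037, 0.0215, -0.0009], n 1
```

step_arm:
  rows: [0.006, 0, 0.001, 0, 0.015, 0, 0.006, 0, 0.001, 0, 0.01, 0]

```text
time: 5.85
tool_pos: [439.1, -178.5, 66.9]
tool_rot: [0.246, 0.969, -0.001, 0.011]
force: [7.2, -3.7, -1.4]
finger_gap: 0.298
```

step_arm:
  rows: [0, 0, 0, 0, 0, 0, 0, 0, 0, 0, 0, 0, 0, 0, -0.02, 0, 0, 0, 0, 0, -0.04, 0, 0, 0, 0, 0, -0.04, 0, 0, 0, 0, 0, -0.04, 0, 0, 0, 0, 0, -0.04, 0, 0, 0, 0, 0, 0, 0, 0, 0]
  claw: -0.35

```text
time: 6.52
tool_pos: [424.5, -172.7, 249.0]
tool_rot: [0.246, 0.969, 0.002, -0.006]
force: [1.2, -1.5, -0.2]
finger_gap: 0.679
```

```bash
python3 - <<'E'
from h import *
from workcell import manip
import cv2,pickle
s=manip.observe();p=manip.capture("wrist");cv2.imwrite("pics/w3.png",p["color"][100:420,150:500])
pickle.dump((s,p),open("w3.pkl","wb"))
go([560,110,200],90,15)
E
```

```text
t6.57 pos [ 422.6 -171.7  246. ] F [-0.5  0.6  0.3] gap 0.673 q [ 0.15  0.31  0.25  1.93 -0.1   0.93  1.52]
[0.0016, 0.0391, 0.0058, -0.0076, -0.0342, -0.062],[-0.0006, 0.0391, 0.0061, -0.0076, -0.0342, -0.062],[-0.0028, 0.039, 0.0064, -0.0076, -0.0342, -0.062],[-0.005, 0.0387, 0.0068, -0.0076, -0.0342, -0.062],[-0.0071, 0.0383, 0.0073, -0.0076, -0.0342, -0.062],[-0.0092, 0.0377, 0.0079, -0.0076, -0.0342, -0.062],[-0.0113, 0.037, 0.0085, -0.0076, -0.0342, -0.062],[-0.0132, 0.0362, 0.0092, -0.0076, -0.0342, -0.062], n 8
```

View pics/w3.png

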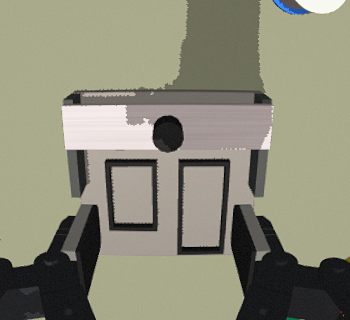

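The bar is now fully clear of both bays. I refit the jig and the bar travel from this view.

```bash
python3 - <<'E'
from h import *
import pickle
np.set_printoptions(precision=2,suppress=True)
s,p=pickle.load(open("w3.pkl","rb"));W=wcam(s,p)
P=[(-60,12,22),(-60,68,22),(60,68,22),(60,12,22),(-60,-68,22),(-60,-12,22),(26,-12,22),(26,-68,22),(70,102,12),(70,-102,12)]
px=np.array([(180,159),(230,159),(223,253),(178,254),(106,160),(157,160),(157,229),(110,230),(252,254),(79,255)])+[150,100]
j,r=fit([(W,P,px)],[530,-227,-.5]);print(j,np.degrees(j[2]));print(r)
B=np.array([(-30,102,54),(-30,-102,54),(-75,-102,54),(-75,102,54)],float);bx=np.array([(272,148),(64,150),(62,104),(270,105)])+[150,100]
x,r=fit([(W,B,bx)],[55],lambda x,Q:place(j,Q-[x[0],0,0]));print("travel",x,r.round(1).tolist())
np.save("jig3.npy",j)
E
```

```text
[ 529.09 -228.23   -0.5 ] -28.573546133848247
[[-0.58  1.26]
 [ 1.36  1.08]
 [ 1.06 -0.52]
 [-0.15 -0.65]
 [-1.23  0.13]
 [-0.13  0.26]
 [ 0.56  0.55]
 [-0.45 -1.07]
 [-3.09 -0.56]
 [ 7.43 -1.33]]
travel [53.52] [[-0.5, 1.1], [0.9, -0.9], [-0.7, 0.4], [5.2, -0.5]]
```

step_arm:
  rows: [0.001, 0.039, 0.006, 0, 0, -0.062, -0.001, 0.039, 0.006, 0, 0, -0.062, -0.003, 0.039, 0.006, 0, 0, -0.062, -0.005, 0.039, 0.003, 0, 0, -0.062, -0.007, 0.038, 0.003, -0.008, -0.034, -0.062, -0.01, 0.038, 0.003, -0.008, -0.04, -0.062, -0.012, 0.037, 0.003, -0.008, -0.04, -0.062, -0.014, 0.036, 0.003, -0.008, -0.04, -0.062]
  claw: -0.35

```text
time: 7.23
tool_pos: [545.4, 109.8, 202.4]
tool_rot: [0.002, 0.998, 0.008, 0.056]
force: [0.4, -0.9, 0.3]
finger_gap: 0.671
```

```bash
python3 - <<'E'
from h import *
go([545,110,150],90.5,15)
E
```

```text
t7.23 pos [545.4 109.8 202.4] F [ 0.4 -0.9  0.3] gap 0.671 q [-0.28  0.45  0.06  1.84 -0.02  0.74  1.35]
[0.0031, -0.0003, 0.026, 0.0066, -0.0743, -0.0075],[0.0051, -0.0001, 0.0257, 0.0066, -0.0743, -0.0075], n 2
```

step_arm:
  rows: [0.012, 0, 0.022, 0.004, -0.075, 0, 0.006, 0, 0.022, 0, -0.075, -0.008, 0, 0, 0, 0, 0, 0]

```text
time: 7.48
tool_pos: [530.7, 124.0, 150.3]
tool_rot: [-0.012, 0.991, 0.01, 0.13]
force: [-1.7, -0.7, -0.8]
finger_gap: 0.675
```

```bash
python3 - <<'E'
from h import *
go([540,110.4,125],90,15)
E
```

```text
t7.48 pos [530.7 124.  150.3] F [-1.7 -0.7 -0.8] gap 0.675 q [-0.36  0.47  0.09  2.05  0.03  0.37  1.28]
[-0.0021, -0.0142, 0.0266, 0.0222, -0.0006, 0.0209], n 1
```

step_arm:
  rows: [-0.002, -0.014, 0.026, 0.022, 0, 0.021, 0, 0, 0, 0, 0, 0, 0, 0, 0, 0, 0, 0]

```text
time: 7.73
tool_pos: [534.4, 109.7, 121.8]
tool_rot: [-0.0, 0.993, -0.002, 0.122]
force: [0.5, -0.2, -0.5]
finger_gap: 0.676
```

```bash
python3 - <<'E'
from h import *
from workcell import manip
import cv2,pickle
s=manip.observe();p=manip.capture("wrist");cv2.imwrite("pics/w4.png",p["color"])
pickle.dump((s,p),open("w4.pkl","wb"))
go([547,110.4,99.5],90,15)
E
```

```text
t7.78 pos [534.1 109.1 121.7] F [-1.1  0.6 -0.3] gap 0.676 q [-0.36  0.52  0.11  2.06  0.04  0.33  1.27]
[-0.0071, 0.0014, 0.0247, -0.0043, -0.0177, 0.0008], n 1
```

View pics/w4.png

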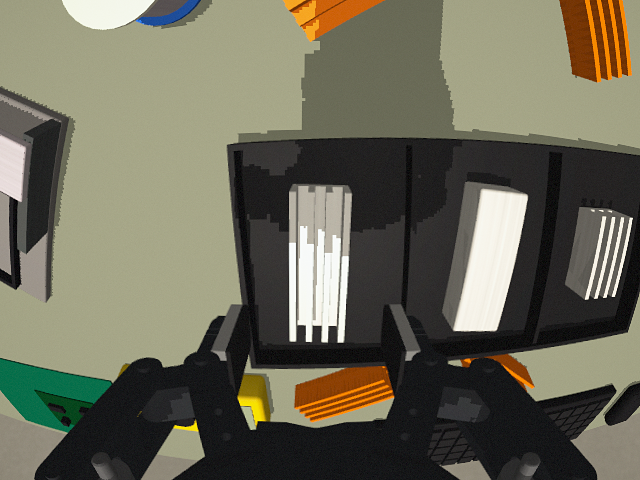

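The wrist picture confirms the target: the bare, four-finned long sink at (320,265), beside the plain bar at (487,257) and the short sink at (600,255).

```bash
python3 - <<'E'
from h import *
import pickle
s,p=pickle.load(open("w4.pkl","rb"));W=wcam(s,p);b=np.array([561,228,np.radians(2.1)])
T=R.from_euler("y",-15,degrees=True)
def insert(x,P): return place(b,T.apply(R.from_euler("z",x[2]).apply(P)+[x[0],x[1],0])+[0,0,30])
c=[(50,18,30),(50,-18,30),(-50,-18,30),(-50,18,30)]
x,r=fit([(W,c,[(344,342),(290,341),(290,186),(351,186)])],[0,-112,0],insert);print(x,np.degrees(x[2])+2.1,insert(x,[[0,0,30],[0,0,12],[0,0,70]]));print(r)
E
```

```text
[-4.31771939e+00 -1.17573645e+02 -5.20759799e-02] -0.883733864406866 [[553.38118211 110.0679694   57.86026678]
 [558.03679608 110.23868301  40.47360191]
 [543.03537329 109.68860581  96.49729983]]
[[ 0.13243555 -3.1525839 ]
 [-0.02369438 -3.3034087 ]
 [-1.08712124  0.6337913 ]
 [ 0.84737581  1.94153228]]
```

step_arm:
  rows: [-0.004, 0.001, 0.026, -0.004, -0.018, 0, 0, 0, 0, 0, 0, 0]

```text
time: 7.95
tool_pos: [546.4, 109.7, 100.0]
tool_rot: [0.001, 0.991, 0.001, 0.132]
force: [-0.6, 0.4, -0.5]
finger_gap: 0.679
```

```bash
python3 - <<'E'
from h import *
go([559,110.2,41],89.5,15)
E
```

```text
t7.95 pos [546.4 109.7 100. ] F [-0.6  0.4 -0.5] gap 0.679 q [-0.35  0.57  0.11  2.06  0.04  0.25  1.27]
[0.0017, 0.0002, 0.0301, 0.0016, 0.0019, 0.0036],[0.0016, 0.0003, 0.0301, 0.0016, 0.0019, 0.0036], n 2
```

step_arm:
  rows: [0.003, 0, 0.025, 0.001, 0.001, 0.003, 0.002, 0, 0.02, 0.001, 0.001, 0.003, 0, 0, 0, 0, 0, 0]

```text
time: 8.2
tool_pos: [557.7, 109.7, 60.5]
tool_rot: [0.005, 0.991, 0.001, 0.135]
force: [0.4, -0.1, 0.0]
finger_gap: 0.678
```

```bash
python3 - <<'E'
from h import *
go([559,110.2,41],89.5,15)
E
```

```text
t8.20 pos [557.7 109.7  60.5] F [ 0.4 -0.1  0. ] gap 0.678 q [-0.34  0.65  0.11  2.07  0.03  0.16  1.26]
[0.004, 0.0005, 0.0192, 0.0036, 0.0093, -0.0023], n 1
```

step_arm:
  rows: [0.004, 0, 0.012, 0.003, 0.009, -0.002, 0.002, 0, 0.01, 0, 0, 0, 0, 0, 0, 0, 0, 0]

```text
time: 8.45
tool_pos: [560.5, 109.7, 42.9]
tool_rot: [0.005, 0.991, 0.001, 0.133]
force: [-0.9, -0.6, 0.5]
finger_gap: 0.674
```

```bash
python3 - <<'E'
from h import *
go([559,110.2,41],89.5,15)
E
```

```text
t8.45 pos [560.5 109.7  42.9] F [-0.9 -0.6  0.5] gap 0.674 q [-0.34  0.69  0.1   2.06  0.03  0.13  1.26]
[0.002, 0.0005, 0.0014, 0.0023, 0.0058, -0.0024], n 1
```

step_arm:
  rows: [0.001, 0, 0.003, 0, 0.004, 0, 0, 0, 0, 0, 0, 0, 0, 0, 0, 0, 0, 0, 0, 0, 0, 0, 0, 0, 0, 0, 0, 0, 0, 0]
  claw: 1
  grip_force: 60

```text
time: 8.87
tool_pos: [561.2, 109.9, 44.0]
tool_rot: [0.006, 0.991, 0.002, 0.133]
force: [-0.5, -0.2, -1.6]
finger_gap: 0.404
```

```bash
python3 - <<'E'
from h import *
go([543,110,101],89.5,15)
E
```

```text
t8.87 pos [561.2 109.9  44. ] F [-0.5 -0.2 -1.6] gap 0.404 q [-0.34  0.69  0.1   2.06  0.03  0.14  1.26]
[0.0013, 0.0001, -0.0299, 0.0019, 0.0026, -0.0016],[0.0014, 0.0, -0.0299, 0.0019, 0.0026, -0.0016], n 2
```

Only about 11 mm of pad overlaps the fins, so I regrip 5 mm deeper.

step_arm:
  rows: [0, 0, 0, 0, 0, 0, 0, 0, 0, 0, 0, 0, 0.001, 0, 0.007, 0, 0.004, 0, 0.001, 0, 0.003, 0, 0, 0]
  claw: -0.2

```text
time: 9.2
tool_pos: [563.6, 110.2, 35.1]
tool_rot: [0.006, 0.991, 0.002, 0.133]
force: [0.3, 0.2, -0.1]
finger_gap: 0.6
```

step_arm:
  rows: [0, 0, 0.001, 0, 0, 0, 0, 0, 0.001, 0, 0, 0, 0, 0, 0, 0, 0, 0, 0, 0, 0, 0, 0, 0, 0, 0, 0, 0, 0, 0]
  claw: 1

```text
time: 9.62
tool_pos: [563.5, 110.1, 33.1]
tool_rot: [0.006, 0.991, 0.002, 0.133]
force: [-0.6, -0.3, 2.3]
finger_gap: 0.409
```

```bash
python3 - <<'E'
from h import *
go([543,110,101],89.5,15)
E
```

```text
t9.62 pos [563.5 110.1  33.1] F [-0.6 -0.3  2.3] gap 0.409 q [-0.33  0.71  0.1   2.06  0.03  0.12  1.26]
[0.001, 0.0, -0.0355, 0.0023, 0.0021, -0.0021],[0.001, -0.0, -0.0355, 0.0023, 0.0021, -0.0021], n 2
```

step_arm:
  rows: [0, 0, 0, 0, 0, 0, 0, 0, 0, 0, 0, 0, 0, 0, -0.005, 0, 0, 0, 0, 0, 0, 0, 0, 0]
  claw: -0.2

```text
time: 9.95
tool_pos: [562.1, 110.0, 37.4]
tool_rot: [0.006, 0.991, 0.002, 0.132]
force: [-0.1, -0.8, -0.3]
finger_gap: 0.6
```

```bash
python3 - <<'E'
from h import *
s=go([562,110,39],89.5,15)
E
```

```text
t9.95 pos [562.1 110.   37.4] F [-0.1 -0.8 -0.3] gap 0.600 q [-0.33  0.7   0.1   2.06  0.03  0.13  1.26]
[-0.0003, -0.0, -0.0016, 0.0043, 0.0034, -0.0039], n 1
```

Height above the underside is now about 8 mm. Closing and lifting.

step_arm:
  rows: [0, 0, -0.001, 0, 0, 0, 0, 0, 0, 0, 0, 0, 0, 0, 0, 0, 0, 0, 0, 0, 0, 0, 0, 0, 0, 0, 0, 0, 0, 0]
  claw: 1

```text
time: 10.37
tool_pos: [561.3, 109.9, 38.9]
tool_rot: [0.006, 0.991, 0.002, 0.132]
force: [-0.2, 0.5, 1.4]
finger_gap: 0.407
```

step_arm:
  rows: [0, 0, -0.015, 0, 0, 0, 0, 0, -0.03, 0, 0, 0, 0, 0, -0.038, 0, 0, 0, 0, 0, -0.038, 0, 0, 0, 0, 0, 0, 0, 0, 0]

```text
time: 10.78
tool_pos: [526.5, 109.1, 155.3]
tool_rot: [0.006, 0.992, 0.0, 0.127]
force: [0.3, 0.3, -0.2]
finger_gap: 0.411
```

```bash
python3 - <<'E'
from h import *
from workcell import manip
import cv2,pickle
s=manip.observe();p=manip.capture("wrist");cv2.imwrite("pics/w5.png",p["color"][180:440,150:500])
pickle.dump((s,p),open("w5.pkl","wb"))
go([545,-120,160],61.5)
E
```

```text
t10.83 pos [525.7 108.8 152.7] F [ 0.5 -0.6 -2.2] gap 0.411 q [-0.37  0.46  0.12  2.06  0.04  0.39  1.26]
[-0.0039, -0.0381, -0.0003, 0.0102, 0.0408, 0.0805],[-0.0069, -0.0377, -0.0001, 0.0102, 0.0408, 0.0805],[-0.0099, -0.037, -0.0001, 0.0102, 0.0408, 0.0805],[-0.0128, -0.0361, -0.0002, 0.0102, 0.0408, 0.0805],[-0.0157, -0.0349, -0.0004, 0.0102, 0.0408, 0.0805],[-0.0184, -0.0336, -0.0007, 0.0102, 0.0408, 0.0805], n 6
```

View pics/w5.png

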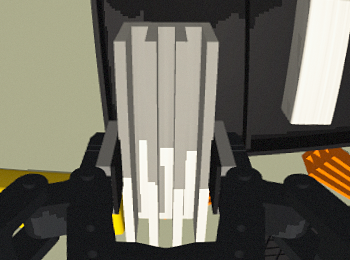

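```bash
python3 - <<'E'
from h import *
import pickle
s,p=pickle.load(open("w5.pkl","rb"))
C=dict(W=p["hand_eye"],f=p["fx"],c=(p["cx"],p["cy"]))
for xe in(46,50,54):
  for z in (-20,9.6): print(xe,z,(proj(C,[[xe,18,z],[xe,-18,z]])-[150,180]).round(1).tolist())
E
```

```text
46 -20 [[220.9, 55.3], [117.1, 55.3]]
46 9.6 [[211.0, 34.1], [125.8, 34.1]]
50 -20 [[221.5, 44.2], [116.6, 44.2]]
50 9.6 [[211.3, 24.9], [125.5, 24.8]]
54 -20 [[221.9, 32.9], [116.2, 32.9]]
54 9.6 [[211.6, 15.5], [125.3, 15.5]]
```

step_arm:
  rows: [-0.004, -0.038, -0.004, 0.01, 0.02, 0.08, -0.007, -0.038, -0.004, 0.01, 0.04, 0.08, -0.01, -0.037, -0.004, 0.01, 0.04, 0.08, -0.013, -0.036, -0.004, 0.01, 0.04, 0.08, -0.016, -0.035, -0.004, 0.01, 0.04, 0.08, -0.018, -0.034, -0.004, 0.01, 0.04, 0.08, 0, 0, 0, 0, 0, 0]

```text
time: 11.42
tool_pos: [539.1, -123.8, 172.8]
tool_rot: [0.247, 0.969, 0.002, 0.001]
force: [-0.0, -1.3, -1.7]
finger_gap: 0.409
```

```bash
python3 - <<'E'
from h import *
print(place([529,-228.3,np.radians(-28.5)],np.array([[1,40,0],[-16,-40,0]])))
go([549,-193.6,75],61.5)
E
```

```text
[[ 548.96516752 -193.62447425    0.        ]
 [ 495.85257579 -255.81814434    0.        ]]
t11.42 pos [ 539.1 -123.8  172.8] F [-0.  -1.3 -1.7] gap 0.409 q [ 0.08  0.53  0.17  1.79 -0.12  0.83  1.37]
[-0.0105, -0.0142, 0.0244, 0.0009, 0.0001, -0.0006],[-0.0105, -0.0142, 0.0244, 0.0009, 0.0001, -0.0006],[-0.0105, -0.0142, 0.0244, 0.0009, 0.0001, -0.0006],[-0.0105, -0.0142, 0.0244, 0.0009, 0.0001, -0.0006], n 4
```

step_arm:
  rows: [-0.01, -0.014, 0.024, 0, 0, 0, -0.01, -0.014, 0.024, 0, 0, 0, -0.01, -0.014, 0.024, 0, 0, 0, -0.009, -0.014, 0.024, 0, 0, 0, 0, 0, 0, 0, 0, 0]

```text
time: 11.83
tool_pos: [546.4, -198.3, 65.4]
tool_rot: [0.25, 0.968, 0.0, -0.001]
force: [-1.3, -1.1, -2.6]
finger_gap: 0.406
```

```bash
python3 - <<'E'
from h import *
go([549,-193.6,45],61.5)
E
```

```text
t11.83 pos [ 546.4 -198.3   65.4] F [-1.3 -1.1 -2.6] gap 0.406 q [ 0.23  0.72  0.13  1.79 -0.14  0.64  1.51]
[-0.0001, 0.0053, 0.0204, 0.0004, -0.0022, -0.0077], n 1
```

step_arm:
  rows: [0, 0.005, 0.01, 0, -0.002, -0.008, 0, 0, 0.01, 0, 0, 0, 0, 0, 0, 0, 0, 0]

```text
time: 12.08
tool_pos: [546.0, -193.6, 39.5]
tool_rot: [0.247, 0.969, 0.0, -0.004]
force: [0.6, -0.1, -1.2]
finger_gap: 0.405
```

```bash
python3 - <<'E'
from h import *
from workcell import manip
import cv2,pickle
s=manip.observe();p=manip.capture("wrist");cv2.imwrite("pics/w6.png",p["color"][100:440,100:540])
pickle.dump((s,p),open("w6.pkl","wb"))
go([549,-193.6,25],61.5)
E
```

```text
t12.13 pos [ 546.4 -193.2   40.3] F [ 0.6  0.4 -1.2] gap 0.404 q [ 0.23  0.76  0.12  1.81 -0.15  0.59  1.51]
[-0.0026, 0.0009, 0.0153, -0.0009, -0.0078, -0.0014], n 1
```

View pics/w6.png

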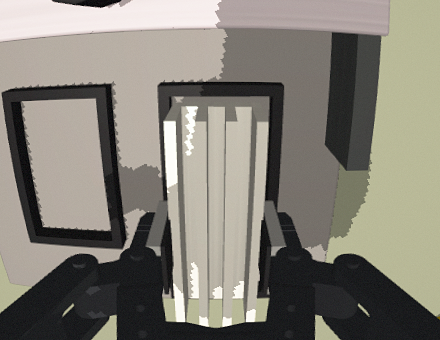

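```bash
python3 - <<'E'
from h import *
import pickle
s,p=pickle.load(open("w6.pkl","rb"));W=wcam(s,p)
P=[(-60,12,22),(-60,68,22),(-60,-68,22),(-60,-12,22),(26,-12,22),(26,-68,22)]
px=np.array([(159,84),(285,83),(4,91),(112,84),(125,247),(30,240)])+100
j,r=fit([(W,P,px)],[529,-228,-.5]);print(j,np.degrees(j[2]));print(r.round(1))
print("TCP tgt",place(j,np.array([[1,40,0]])))
go(np.r_[place(j,np.array([[1,40,0]]))[0][:2],25],np.degrees(j[2])+90)
E
```

```text
[ 5.30277525e+02 -2.28241227e+02 -4.98169730e-01] -28.54302303560659
[[ 0.7 -1. ]
 [ 2.5  0.1]
 [-1.9 -1.3]
 [-4.8  0.4]
 [-0.8  1. ]
 [ 0.9  1.4]]
TCP tgt [[ 550.2687242  -193.58070311    0.        ]]
t12.13 pos [ 546.4 -193.2   40.3] F [ 0.6  0.4 -1.2] gap 0.404 q [ 0.23  0.76  0.12  1.81 -0.15  0.59  1.51]
[-0.0037, 0.0015, 0.0153, -0.0009, -0.0078, -0.0007], n 1
```

step_arm:
  rows: [-0.004, 0.0015, 0.006, -0.001, -0.008, 0, 0, 0, 0.006, 0, 0, 0, 0, 0, 0, 0, 0, 0]

```text
time: 12.38
tool_pos: [552.6, -192.4, 28.9]
tool_rot: [0.246, 0.969, 0.0, 0.002]
force: [-1.2, -0.3, -2.4]
finger_gap: 0.41
```

```bash
python3 - <<'E'
from h import *
go([549.9,-193,22],61.5)
E
```

```text
t12.38 pos [ 552.6 -192.4   28.9] F [-1.2 -0.3 -2.4] gap 0.410 q [ 0.23  0.78  0.12  1.81 -0.15  0.56  1.51]
[0.0021, -0.0018, 0.0069, 0.0016, 0.0041, 0.001], n 1
```

step_arm:
  rows: [0.0015, -0.001, 0.004, 0.001, 0.003, 0, 0, 0, 0.003, 0, 0, 0, 0, 0, 0.001, 0, 0, 0]

```text
time: 12.63
tool_pos: [552.2, -192.1, 21.9]
tool_rot: [0.245, 0.97, 0.0, 0.002]
force: [-1.2, 0.4, 6.4]
finger_gap: 0.408
```

```bash
python3 - <<'E'
from h import *
go([549.9,-193,22],61.5)
E
```

```text
t12.63 pos [ 552.2 -192.1   21.9] F [-1.2  0.4  6.4] gap 0.408 q [ 0.23  0.79  0.11  1.81 -0.16  0.55  1.52]
[0.0016, -0.0019, -0.0001, 0.0016, 0.0042, 0.0023], n 1
```

It touches down at the expected seating height with 6 N upward. Releasing and rising.

step_arm:
  rows: [0, 0, 0, 0, 0, 0, 0, 0, 0, 0, 0, 0, 0, 0, 0, 0, 0, 0, 0, 0, -0.02, 0, 0, 0, 0, 0, -0.035, 0, 0, 0, 0, 0, -0.04, 0, 0, 0, 0, 0, -0.04, 0, 0, 0, 0, 0, 0, 0, 0, 0]
  claw: -0.15

```text
time: 13.3
tool_pos: [551.4, -192.8, 161.6]
tool_rot: [0.246, 0.969, 0.0, 0.001]
force: [1.5, -1.0, 0.5]
finger_gap: 0.58
```

```bash
python3 - <<'E'
from h import *
from workcell import manip
import cv2,pickle
s=manip.observe();p=manip.capture("wrist");cv2.imwrite("pics/w7.png",p["color"][100:440,100:540])
pickle.dump((s,p),open("w7.pkl","wb"))
go([530,200,260],85)
E
```

```text
t13.35 pos [ 549.6 -192.   158.5] F [ 0.8 -0.1 -0.6] gap 0.572 q [ 0.2   0.59  0.16  1.72 -0.12  0.84  1.49]
[0.0186, 0.0305, -0.0092, 0.0001, -0.0003, -0.0372],[0.0174, 0.0312, -0.0092, 0.0001, -0.0003, -0.0372],[0.0162, 0.0318, -0.0092, 0.0001, -0.0003, -0.0372],[0.015, 0.0324, -0.0092, 0.0001, -0.0003, -0.0372],[0.0138, 0.0329, -0.0092, 0.0001, -0.0003, -0.0372],[0.0126, 0.0334, -0.0092, 0.0001, -0.0003, -0.0372],[0.0113, 0.0338, -0.0092, 0.0001, -0.0003, -0.0372],[0.0101, 0.0342, -0.0092, 0.0001, -0.0003, -0.0372], n 11
```

View pics/w7.png

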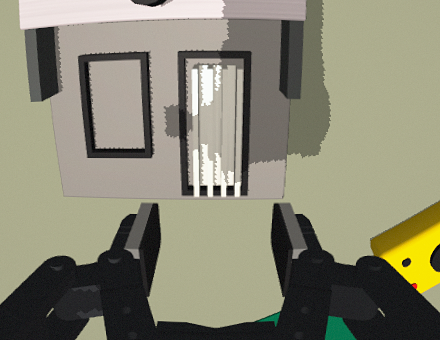

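The long sink lies in its bay at crop (217,125). Moving to the short sink.

step_arm:
  rows: [0.019, 0.034, -0.01, 0, 0, -0.064, 0.017, 0.036, -0.01, 0, 0, -0.064, 0.014, 0.037, -0.01, 0, 0, -0.064, 0.012, 0.038, -0.008, 0, 0, -0.064, 0.01, 0.039, 0, 0, 0, -0.064, 0.008, 0.039, 0, 0, 0, -0.064, 0.005, 0.04, 0, 0, 0, -0.064, 0.002, 0.04, 0, 0, 0, -0.06]
  claw: -0.35

```text
time: 14.02
tool_pos: [544.1, 122.2, 191.6]
tool_rot: [-0.003, 1.0, -0.005, -0.004]
force: [1.3, -0.5, 0.2]
finger_gap: 0.673
```

```bash
python3 - <<'E'
from h import *
go([530,325,140],91,15)
E
```

```text
t14.02 pos [544.1 122.2 191.6] F [ 1.3 -0.5  0.2] gap 0.673 q [-0.28  0.52  0.03  1.74 -0.01  0.89  1.32]
[0.0021, 0.0339, 0.0083, -0.0019, -0.045, -0.0016],[0.0024, 0.0339, 0.0083, -0.0019, -0.045, -0.0016],[0.0027, 0.0339, 0.0082, -0.0019, -0.045, -0.0016],[0.003, 0.0339, 0.0081, -0.0019, -0.045, -0.0016],[0.0033, 0.0338, 0.0081, -0.0019, -0.045, -0.0016],[0.0036, 0.0338, 0.008, -0.0019, -0.045, -0.0016], n 6
```

step_arm:
  rows: [0.002, 0.033, 0.004, -0.002, -0.045, -0.002, 0.003, 0.033, 0.005, -0.002, -0.045, -0.002, 0.003, 0.033, 0.008, -0.002, -0.045, -0.002, 0.003, 0.033, 0.008, -0.002, -0.045, -0.002, 0.003, 0.033, 0.008, -0.002, -0.045, -0.002, 0.003, 0.03, 0.008, -0.002, -0.04, -0.002, 0, 0, 0, 0, 0, 0, 0, 0, 0, 0, 0, 0]

```text
time: 14.68
tool_pos: [519.0, 340.5, 137.3]
tool_rot: [-0.022, 0.991, 0.006, 0.128]
force: [0.3, -0.4, 0.1]
finger_gap: 0.676
```

```bash
python3 - <<'E'
from h import *
go([530,331,125],91,15)
E
```

```text
t14.68 pos [519.  340.5 137.3] F [ 0.3 -0.4  0.1] gap 0.676 q [-0.79  0.6   0.15  1.83  0.12  0.51  0.85]
[-0.0071, -0.01, 0.0145, 0.0136, -0.004, 0.0259], n 1
```

step_arm:
  rows: [-0.008, -0.01, 0.012, 0.014, -0.004, 0.026, 0, 0, 0, 0, 0, 0, 0, 0, 0, 0, 0, 0]

```text
time: 14.93
tool_pos: [529.6, 329.3, 124.7]
tool_rot: [-0.008, 0.992, -0.001, 0.128]
force: [0.6, 0.2, 1.1]
finger_gap: 0.679
```

```bash
python3 - <<'E'
from h import *
from workcell import manip
import cv2,pickle
s=manip.observe();p=manip.capture("wrist");cv2.imwrite("pics/w8.png",p["color"][100:440,100:540])
pickle.dump((s,p),open("w8.pkl","wb"))
go([530,331,125],91,15)
E
```

```text
t14.98 pos [530.  327.8 124.6] F [ 0.6 -0.7  0.2] gap 0.679 q [-0.77  0.62  0.17  1.83  0.12  0.5   0.84]
[-0.0001, 0.0032, -0.0004, -0.0053, -0.0043, -0.0022], n 1
```

View pics/w8.png

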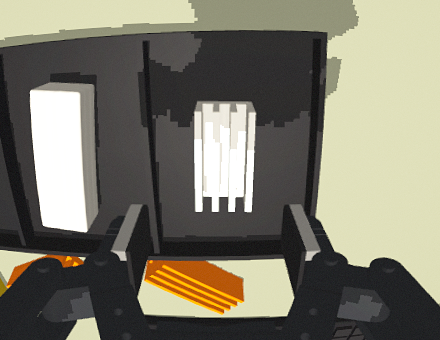

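```bash
python3 - <<'E'
from h import *
import pickle
s,p=pickle.load(open("w8.pkl","rb"));W=wcam(s,p);b=np.array([561,228,np.radians(2.1)])
T=R.from_euler("y",-15,degrees=True)
def insert(x,P): return place(b,T.apply(R.from_euler("z",x[2]).apply(P)+[x[0],x[1],0])+[0,0,30])
L=33;c=[(L,18,30),(L,-18,30),(-L,-18,30),(-L,18,30)]
x,r=fit([(W,c,np.array([(253,212),(195,212),(194,109),(256,110)])+100)],[0,103,0],insert);print(x,np.degrees(x[2])+2.1,insert(x,[[0,0,30],[0,0,9],[0,0,60]]));print(r)
g=insert(x,[[0,0,60]])[0]
go(g,90+np.degrees(x[2])+2.1,15)
E
```

```text
[-2.53933854e+00  1.06057541e+02 -2.19872646e-02] 0.8402225379885329 [[546.90313639 333.61190919  58.32054561]
 [552.33468602 333.81107507  38.03610326]
 [539.14377977 333.3273865   87.2983204 ]]
[[-1.2749664  -1.55267422]
 [ 1.06328458 -1.74694639]
 [ 0.24070846  1.28997035]
 [-0.18958315  0.64083638]]
t14.98 pos [530.  327.8 124.6] F [ 0.6 -0.7  0.2] gap 0.679 q [-0.77  0.62  0.17  1.83  0.12  0.5   0.84]
[0.0006, 0.0055, 0.0384, -0.0046, -0.0043, 0.0005], n 1
```

step_arm:
  rows: [0, 0.005, 0.02, -0.005, -0.004, 0, 0, 0, 0.018, 0, 0, 0, 0, 0, 0, 0, 0, 0]

```text
time: 15.23
tool_pos: [543.9, 328.5, 89.4]
tool_rot: [-0.003, 0.991, 0.001, 0.132]
force: [-1.0, -0.6, -0.0]
finger_gap: 0.673
```

```bash
python3 - <<'E'
from h import *
go([553,333,38.2],90.8,15)
E
```

```text
t15.23 pos [543.9 328.5  89.4] F [-1.  -0.6 -0. ] gap 0.673 q [-0.76  0.69  0.17  1.83  0.12  0.42  0.83]
[0.0023, 0.0021, 0.0259, 0.0001, 0.002, -0.0037],[0.0023, 0.0022, 0.0259, 0.0001, 0.002, -0.0037], n 2
```

step_arm:
  rows: [0.003, 0.004, 0.022, 0, 0.002, -0.004, 0.002, 0.002, 0.018, 0, 0, -0.004, 0, 0, 0, 0, 0, 0]

```text
time: 15.48
tool_pos: [553.2, 331.3, 51.6]
tool_rot: [-0.004, 0.991, 0.001, 0.133]
force: [-0.7, 0.3, 0.4]
finger_gap: 0.673
```

```bash
python3 - <<'E'
from h import *
go([553,333,38.2],90.8,15)
E
```

```text
t15.48 pos [553.2 331.3  51.6] F [-0.7  0.3  0.4] gap 0.673 q [-0.75  0.75  0.17  1.82  0.12  0.36  0.83]
[0.0038, 0.0017, 0.0129, -0.0004, 0.0057, -0.0064], n 1
```

step_arm:
  rows: [0.004, 0.001, 0.011, 0, 0.005, -0.005, 0, 0, 0.001, 0, 0, 0, 0, 0, 0, 0, 0, 0]

```text
time: 15.73
tool_pos: [554.4, 330.7, 41.0]
tool_rot: [-0.005, 0.991, 0.001, 0.132]
force: [0.4, 0.2, 0.1]
finger_gap: 0.673
```

```bash
python3 - <<'E'
from h import *
go([553,333,38.2],90.8,15)
E
```

```text
t15.73 pos [554.4 330.7  41. ] F [0.4 0.2 0.1] gap 0.673 q [-0.75  0.77  0.16  1.83  0.12  0.34  0.83]
[0.002, 0.0023, 0.0023, -0.0004, 0.0029, -0.0048], n 1
```

step_arm:
  rows: [0.002, 0.002, 0.003, 0, 0.003, 0, 0, 0, 0, 0, 0, 0, 0, 0, 0, 0, 0, 0, 0, 0, 0, 0, 0, 0, 0, 0, 0, 0, 0, 0]
  claw: 1

```text
time: 16.15
tool_pos: [553.3, 333.6, 40.4]
tool_rot: [-0.004, 0.991, 0.002, 0.131]
force: [0.0, 0.1, -0.9]
finger_gap: 0.405
```

step_arm:
  rows: [0, 0, -0.015, 0, 0, 0, 0, 0, -0.03, 0, 0, 0, 0, 0, -0.038, 0, 0, 0, 0, 0, -0.038, 0, 0, 0, 0, 0, -0.02, 0, 0, 0, 0, 0, 0, 0, 0, 0]

```text
time: 16.65
tool_pos: [513.8, 331.1, 178.8]
tool_rot: [-0.004, 0.992, -0.0, 0.128]
force: [-0.6, 0.6, -0.7]
finger_gap: 0.409
```

```bash
python3 - <<'E'
from h import *
from workcell import manip
import cv2,pickle
s=manip.observe();p=manip.capture("wrist");cv2.imwrite("pics/w9.png",p["color"][180:440,150:500])
pickle.dump((s,p),open("w9.pkl","wb"))
C=dict(W=p["hand_eye"],f=p["fx"],c=(p["cx"],p["cy"]))
for xe in(29,33,37):
  for z in (-20,10): print(xe,z,(proj(C,[[xe,18,z],[xe,-18,z]])-[150,180]).round(1).tolist())
go([540,-20,185],61.5)
E
```

```text
29 -20 [[218.5, 100.0], [119.2, 100.1]]
29 10 [[209.4, 71.6], [127.1, 71.6]]
33 -20 [[219.1, 89.9], [118.6, 90.0]]
33 10 [[209.8, 62.9], [126.8, 63.0]]
37 -20 [[219.6, 79.5], [118.1, 79.6]]
37 10 [[210.1, 54.1], [126.5, 54.2]]
t16.70 pos [513.6 330.8 177.3] F [-0.2 -0.7 -0.5] gap 0.407 q [-0.8   0.53  0.17  1.81  0.12  0.61  0.82]
[-0.0027, -0.039, -0.0, 0.0068, 0.0279, 0.0559],[-0.0049, -0.0388, 0.0001, 0.0068, 0.0279, 0.0559],[-0.0071, -0.0385, 0.0002, 0.0068, 0.0279, 0.0559],[-0.0092, -0.038, 0.0002, 0.0068, 0.0279, 0.0559],[-0.0113, -0.0374, 0.0002, 0.0068, 0.0279, 0.0559],[-0.0134, -0.0367, 0.0001, 0.0068, 0.0279, 0.0559],[-0.0154, -0.0359, -0.0, 0.0068, 0.0279, 0.0559],[-0.0174, -0.035, -0.0002, 0.0068, 0.0279, 0.0559], n 9
```

View pics/w9.png

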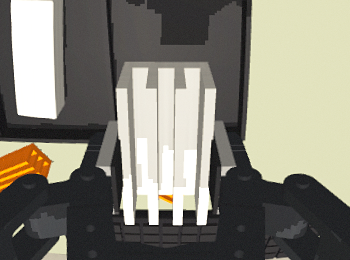

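step_arm:
  rows: [-0.003, -0.039, 0, 0.007, 0.028, 0.056, -0.005, -0.039, 0, 0.007, 0.028, 0.056, -0.007, -0.039, 0, 0.007, 0.028, 0.056, -0.009, -0.038, 0, 0.007, 0.028, 0.056, -0.011, -0.037, 0, 0.007, 0.028, 0.056, -0.013, -0.037, 0, 0.007, 0.028, 0.056, -0.015, -0.036, 0, 0.007, 0.028, 0.056, -0.017, -0.035, 0, 0.007, 0.028, 0.056]

```text
time: 17.37
tool_pos: [530.0, 21.6, 170.2]
tool_rot: [0.215, 0.977, -0.0, 0.0]
force: [0.9, 0.4, -1.3]
finger_gap: 0.406
```

```bash
python3 - <<'E'
from h import *
go([496,-255.7,150],61.5)
E
```

```text
t17.37 pos [530.   21.6 170.2] F [ 0.9  0.4 -1.3] gap 0.406 q [-0.18  0.51  0.15  1.85 -0.1   0.79  1.16]
[-0.0107, -0.0332, 0.0025, 0.0, 0.0, 0.0079],[-0.011, -0.0332, 0.0025, 0.0, 0.0, 0.0079],[-0.0112, -0.0331, 0.0025, 0.0, 0.0, 0.0079],[-0.0115, -0.033, 0.0025, 0.0, 0.0, 0.0079],[-0.0118, -0.0329, 0.0025, 0.0, 0.0, 0.0079],[-0.012, -0.0328, 0.0025, 0.0, 0.0, 0.0079],[-0.0123, -0.0327, 0.0025, 0.0, 0.0, 0.0079],[-0.0125, -0.0326, 0.0025, 0.0, 0.0, 0.0079], n 8
```

step_arm:
  rows: [-0.011, -0.033, 0.002, 0, 0, 0.008, -0.011, -0.033, 0.002, 0, 0, 0.008, -0.011, -0.033, 0.002, 0, 0, 0.008, -0.011, -0.033, 0.002, 0, 0, 0.008, -0.012, -0.033, 0.002, 0, 0, 0.008, -0.012, -0.033, 0.002, 0, 0, 0.008, -0.012, -0.032, 0.002, 0, 0, 0.008, 0, 0, 0, 0, 0, 0]

```text
time: 18.03
tool_pos: [489.0, -247.8, 141.5]
tool_rot: [0.256, 0.967, -0.007, -0.009]
force: [-0.4, -1.7, 0.3]
finger_gap: 0.408
```

```bash
python3 - <<'E'
from h import *
go([496,-255.7,75],61.5)
E
```

```text
t18.03 pos [ 489.  -247.8  141.5] F [-0.4 -1.7  0.3] gap 0.408 q [ 0.31  0.58  0.17  1.82 -0.11  0.77  1.58]
[-0.0055, -0.0011, 0.0332, -0.0089, -0.007, -0.0102],[-0.0052, -0.0014, 0.0332, -0.0089, -0.007, -0.0102], n 2
```

step_arm:
  rows: [-0.005, -0.001, 0.032, -0.009, -0.007, -0.01, -0.005, -0.001, 0.032, -0.009, -0.007, -0.01, 0, 0, 0, 0, 0, 0]

```text
time: 18.28
tool_pos: [493.3, -261.0, 72.2]
tool_rot: [0.251, 0.968, -0.001, -0.001]
force: [-2.0, 0.4, -1.0]
finger_gap: 0.405
```

```bash
python3 - <<'E'
from h import *
go([496,-255.7,45],61.5)
E
```

```text
t18.28 pos [ 493.3 -261.    72.2] F [-2.   0.4 -1. ] gap 0.405 q [ 0.36  0.68  0.13  1.86 -0.14  0.61  1.64]
[0.0002, 0.006, 0.0272, -0.0028, -0.0006, -0.01], n 1
```

step_arm:
  rows: [0, 0.006, 0.012, -0.003, 0, -0.01, 0, 0, 0.012, 0, 0, 0, 0, 0, 0, 0, 0, 0]

```text
time: 18.53
tool_pos: [493.2, -255.7, 44.4]
tool_rot: [0.248, 0.969, 0.0, -0.005]
force: [0.4, -0.5, -1.7]
finger_gap: 0.408
```

```bash
python3 - <<'E'
from h import *
from workcell import manip
import cv2,pickle
s=manip.observe();p=manip.capture("wrist");cv2.imwrite("pics/w10.png",p["color"][100:440,100:540])
pickle.dump((s,p),open("w10.pkl","wb"))
go([496,-255.7,25],61.5)
E
```

```text
t18.58 pos [ 493.8 -255.5   45.3] F [-0.3  0.6 -0.7] gap 0.412 q [ 0.36  0.73  0.12  1.87 -0.14  0.56  1.65]
[-0.0022, 0.0008, 0.0203, -0.0013, -0.0084, -0.0026], n 1
```

View pics/w10.png

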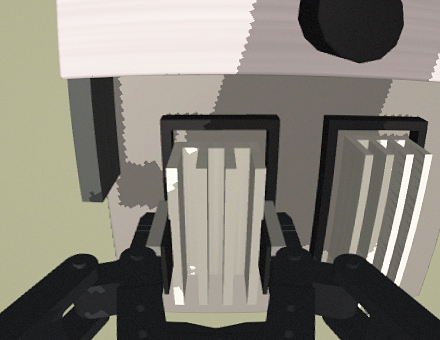

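The short sink hangs over the short bay (crop centre (221,120)), about 2 mm off in tool y. I correct that and lower.

step_arm:
  rows: [-0.003, 0.0015, 0.007, -0.001, -0.008, -0.002, 0, 0, 0.007, 0, 0, 0, 0, 0, 0, 0, 0, 0]

```text
time: 18.83
tool_pos: [499.0, -255.3, 32.5]
tool_rot: [0.246, 0.969, -0.001, 0.002]
force: [0.1, -0.2, -0.9]
finger_gap: 0.409
```

```bash
python3 - <<'E'
from h import *
go([496.9,-255,23],61.5)
E
```

```text
t18.83 pos [ 499.  -255.3   32.5] F [ 0.1 -0.2 -0.9] gap 0.409 q [ 0.36  0.75  0.11  1.88 -0.15  0.52  1.65]
[0.0021, -0.0007, 0.0095, -0.0002, 0.0036, 0.0008], n 1
```

step_arm:
  rows: [0.0015, 0, 0.006, 0, 0.003, 0, 0, 0, 0.003, 0, 0, 0, 0, 0, 0.001, 0, 0, 0]

```text
time: 19.08
tool_pos: [498.8, -254.7, 23.0]
tool_rot: [0.245, 0.969, -0.0, 0.002]
force: [0.7, 0.5, -1.0]
finger_gap: 0.406
```

```bash
python3 - <<'E'
from h import *
go([496.9,-255,23],61.5)
E
```

```text
t19.08 pos [ 498.8 -254.7   23. ] F [ 0.7  0.5 -1. ] gap 0.406 q [ 0.37  0.76  0.11  1.88 -0.15  0.5   1.65]
[0.0015, -0.0012, 0.0, 0.0, 0.0033, 0.0014], n 1
```

step_arm:
  rows: [0.001, -0.001, 0.001, 0, 0.002, 0, 0, 0, 0.001, 0, 0, 0]

```text
time: 19.25
tool_pos: [497.7, -254.9, 21.9]
tool_rot: [0.245, 0.969, 0.0, 0.001]
force: [-2.6, 1.7, 12.6]
finger_gap: 0.407
```

step_arm:
  rows: [0, 0, 0, 0, 0, 0, 0, 0, 0, 0, 0, 0, 0, 0, 0, 0, 0, 0, 0, 0, -0.02, 0, 0, 0, 0, 0, -0.035, 0, 0, 0, 0, 0, -0.04, 0, 0, 0, 0, 0, -0.035, 0, 0, 0, 0, 0, 0, 0, 0, 0]
  claw: -0.15

```text
time: 19.92
tool_pos: [496.5, -255.8, 155.7]
tool_rot: [0.246, 0.969, 0.0, -0.001]
force: [-0.1, -0.6, 0.1]
finger_gap: 0.573
```

```bash
python3 - <<'E'
from h import *
from workcell import manip
import cv2,pickle
s=manip.observe();p=manip.capture("wrist");cv2.imwrite("pics/w11.png",p["color"])
pickle.dump((s,p),open("w11.pkl","wb"))
W=wcam(s,p);j=[529.3,-228.2,np.radians(-28.5)]
q=lambda P:proj(W,place(j,np.array(P,float))).round(0).tolist()
print("exp long top",q([(-50,22,42),(-50,58,42),(50,58,42),(50,22,42)]))
print("exp short top",q([(-50,-58,42),(-50,-22,42),(16,-22,42),(16,-58,42)]))
print("exp walls short",q([(-60,-68,22),(-60,-12,22),(26,-12,22),(26,-68,22)]))
print("knob top out",q([(-107.5,0,86)]))
for t_ in("long_sink","short_sink","lock_knob","jig"): print(t_,[(np.round(d["bbox"]).tolist(),round(d["confidence"],2)) for d in manip.recognise(p,t_)][:4])
# ascii intensity map along rows
g=cv2.cvtColor(p["color"],cv2.COLOR_BGR2GRAY)
for r in range(150,300,8): print(r,' '.join("%3d"%v for v in g[r,230:440:5]))
k=place(j,np.array([[-107.5,0,0]]))[0];print(k)
go([k[0],k[1],110],61.5)
E
```

```text
exp long top [[405.0, 194.0], [452.0, 195.0], [437.0, 316.0], [395.0, 317.0]]
exp short top [[292.0, 193.0], [343.0, 193.0], [342.0, 279.0], [294.0, 279.0]]
exp walls short [[280.0, 175.0], [355.0, 175.0], [352.0, 280.0], [283.0, 280.0]]
knob top out [[389.0, 109.0]]
long_sink [([422.0, 254.0, 61.0, 130.0], 0.62), ([371.0, 201.0, 292.0, 246.0], 0.25)]
short_sink [([320.0, 237.0, 54.0, 100.0], 0.97), ([369.0, 199.0, 292.0, 249.0], 0.74), ([370.0, 117.0, 293.0, 76.0], 0.37)]
lock_knob [([368.0, 118.0, 293.0, 76.0], 0.75)]
jig [([372.0, 199.0, 292.0, 247.0], 0.6)]
150 103 103  73  33 112 182 181 177 177 177 176 176 177 176 176 175 176 174 172 172 154 107 107 108 109 107 106 108 107 107 107 107 106 103 105 106 104 104 106 103 103 100
158 104 104 100  36 104 180 179 177 177 176 178 177 176 173 175 175 174 173 172 171 182 107 107 107 107 109 107 108 106 104 104 104 106 104 104 104 105 108 106 106 104 161
166 103 101  93  37 105 183 178 178 178 177 174 176 176 175 172 176 171 171 170 173 109 108 107 108 105 106 106 107 105 104 106 105 106 104 105 106 102 102 103 105 102 165
174 102 102 107 
[... 2345 characters left out ...]
35  86 166 101 150 246  95 177 100 110 250 100
286 167 171 168 148 165 166 166 165 166 165 161 162 164 162 164 164 161 162 162 162 161 161 161 162 161 161 159 161 161 165  40 122 145 102 252 131  94 223 101 210 164 101
294 165 168 171 135 168 162 163 164 163 160 164 161 161 165 163 163 164 163 164 163 161 161 161 161 161 162 161 162 161 166  43 154 113  99 248  93 106 253 104 250  93  84
[ 434.82716039 -176.90543327    0.        ]
t20.17 pos [ 491.5 -252.7  147.5] F [ 0.   0.4 -0. ] gap 0.575 q [ 0.34  0.57  0.15  1.8  -0.12  0.8   1.62]
[0.0284, 0.0132, 0.013, -0.0004, -0.0066, 0.0001],[0.0285, 0.0132, 0.0129, -0.0004, -0.0066, 0.0001],[0.0286, 0.0132, 0.0127, -0.0004, -0.0066, 0.0001], n 3
```

Numeric check: the fin tops lie within the wall outline (columns 290–345, rows 190–278) at the predicted scale. Now to the knob.

step_arm:
  rows: [0.028, 0.013, 0.008, 0, -0.006, 0, 0.028, 0.013, 0.008, 0, -0.006, 0, 0.026, 0.013, 0.008, 0, -0.006, 0, 0, 0, 0, 0, 0, 0]
  claw: -0.3

```text
time: 20.5
tool_pos: [432.2, -177.3, 117.3]
tool_rot: [0.248, 0.969, -0.001, -0.006]
force: [-0.6, 0.6, -0.7]
finger_gap: 0.651
```

```bash
python3 - <<'E'
from h import *
go([438,-178.4,65],61.5)
E
```

```text
t20.50 pos [ 432.2 -177.3  117.3] F [-0.6  0.6 -0.7] gap 0.651 q [ 0.24  0.51  0.15  2.06 -0.13  0.59  1.54]
[-0.0031, 0.001, 0.0261, -0.0023, -0.0059, -0.0015],[-0.003, 0.001, 0.0262, -0.0023, -0.0059, -0.0015], n 2
```

step_arm:
  rows: [-0.002, 0, 0.025, -0.002, -0.006, 0, -0.002, 0, 0.023, -0.002, -0.003, 0, 0, 0, 0, 0, 0, 0]

```text
time: 20.75
tool_pos: [432.1, -175.8, 65.1]
tool_rot: [0.246, 0.969, 0.001, -0.005]
force: [0.0, -0.1, 0.1]
finger_gap: 0.648
```

```bash
python3 - <<'E'
from h import *
go([436.5,-177.8,64],61.5)
E
```

```text
t20.75 pos [ 432.1 -175.8   65.1] F [ 0.  -0.1  0.1] gap 0.648 q [ 0.26  0.61  0.11  2.11 -0.15  0.45  1.57]
[-0.0049, 0.0004, 0.0011, -0.0008, -0.0104, 0.0009], n 1
```

step_arm:
  rows: [-0.004, 0, 0, 0, -0.008, 0, 0, 0, 0, 0, 0, 0, 0, 0, 0, 0, 0, 0]

```text
time: 21.0
tool_pos: [434.3, -177.7, 63.5]
tool_rot: [0.246, 0.969, 0.0, -0.004]
force: [-1.3, -0.2, 0.4]
finger_gap: 0.648
```

step_arm:
  rows: [0, 0, 0, 0, 0, 0, 0, 0, 0, 0, 0, 0, 0, 0, 0, 0, 0, 0, 0, 0, 0, 0, 0, 0, 0, 0, 0, 0, 0, 0]
  claw: 1
  grip_force: 70

```text
time: 21.42
tool_pos: [436.2, -177.0, 65.4]
tool_rot: [0.245, 0.969, 0.001, -0.002]
force: [0.4, 1.4, -5.1]
finger_gap: 0.299
```

```bash
python3 - <<'E'
from h import *
go([482.4,-203,66],61.5)
E
```

```text
t21.42 pos [ 436.2 -177.    65.4] F [ 0.4  1.4 -5.1] gap 0.299 q [ 0.26  0.61  0.11  2.1  -0.15  0.45  1.57]
[-0.0265, -0.0005, -0.0004, 0.0, -0.0022, 0.0009],[-0.0265, -0.0004, -0.0003, 0.0, -0.0022, 0.0009], n 2
```

step_arm:
  rows: [-0.012, 0, 0, 0, 0, 0, -0.012, 0, 0, 0, 0, 0, -0.012, 0, 0, 0, 0, 0]

```text
time: 21.67
tool_pos: [460.2, -190.0, 65.4]
tool_rot: [0.245, 0.969, 0.003, -0.011]
force: [-2.9, 3.3, 2.7]
finger_gap: 0.298
```

```bash
python3 - <<'E'
from h import *
go([485,-205,66],61.5)
E
```

```text
t21.67 pos [ 460.2 -190.    65.4] F [-2.9  3.3  2.7] gap 0.298 q [ 0.27  0.64  0.12  2.01 -0.15  0.52  1.57]
[-0.0289, -0.0014, -0.0012, 0.0002, -0.023, 0.0019], n 1
```

step_arm:
  rows: [-0.012, 0, 0, 0, -0.01, 0, -0.012, 0, 0, 0, -0.01, 0, -0.01, 0, 0, 0, -0.005, 0, -0.007, 0, 0, 0, -0.005, 0, -0.005, 0, 0, 0, -0.005, 0]

```text
time: 22.08
tool_pos: [484.4, -203.1, 65.4]
tool_rot: [0.245, 0.969, 0.005, -0.017]
force: [-8.6, 5.1, 9.9]
finger_gap: 0.297
```

```bash
python3 - <<'E'
from h import *
go([486,-205,66],61.5)
E
```

```text
t22.08 pos [ 484.4 -203.1   65.4] F [-8.6  5.1  9.9] gap 0.297 q [ 0.28  0.67  0.12  1.93 -0.14  0.59  1.57]
[-0.0023, -0.0009, -0.0007, 0.0009, -0.0349, 0.0021], n 1
```

step_arm:
  rows: [-0.008, 0, 0, 0, -0.02, 0, -0.008, 0, 0, 0, -0.015, 0]

```text
time: 22.25
tool_pos: [484.4, -203.1, 65.3]
tool_rot: [0.245, 0.969, 0.005, -0.017]
force: [-13.5, 8.8, 18.4]
finger_gap: 0.3
```

step_arm:
  rows: [0, 0, 0, 0, 0, 0, 0, 0, 0, 0, 0, 0, 0, 0, 0, 0, 0, 0, 0, 0, -0.02, 0, 0, 0, 0, 0, -0.04, 0, 0, 0, 0, 0, -0.04, 0, 0, 0, 0, 0, -0.04, 0, 0, 0, 0, 0, -0.04, 0, 0, 0]
  claw: -0.35

```text
time: 22.92
tool_pos: [491.9, -210.3, 244.5]
tool_rot: [0.246, 0.969, 0.002, -0.018]
force: [1.2, 0.2, -0.8]
finger_gap: 0.678
```

step_arm:
  rows: [0, 0.03, 0, 0, 0, 0, 0, 0, 0, 0, 0, 0, 0, 0, 0, 0, 0, 0]

```text
time: 23.17
tool_pos: [516.4, -190.5, 257.6]
tool_rot: [0.249, 0.969, -0.001, -0.001]
force: [-0.5, -0.7, 1.2]
finger_gap: 0.673
```

```bash
python3 - <<'E'
from h import *
from workcell import manip
import cv2,pickle
s=manip.observe();p=manip.capture("wrist");pickle.dump((s,p),open("w12.pkl","wb"))
cv2.imwrite("pics/w12.png",p["color"])
W=wcam(s,p);g=cv2.cvtColor(p["color"],cv2.COLOR_BGR2GRAY)
j=np.array([529.3,-228.2,np.radians(-28.5)])
# column profiles across the bar's +x edge, at jig y = -85, 85
for y in(-85,-65,75,90):
    print(y,[(x,int(g[tuple(np.round(proj(W,place(j,np.array([[x,y,54.]])))[0][::-1]).astype(int))])) for x in range(-100,0,5)])
T=manip.capture("top");cv2.imwrite("pics/top1.png",T["color"])
a=cv2.imread("pics/top0.png");d=cv2.absdiff(a,T["color"]).max(2)
_,m=cv2.threshold(d,40,255,0);n,l,st,c=cv2.connectedComponentsWithStats(m)
print([ (st[i].tolist()) for i in range(1,n) if st[i,4]>8])
for t_ in("long_sink","short_sink","plain_bar","spool","meter","driver"): print(t_,[(np.round(q["bbox"]).tolist(),round(q["confidence"],2)) for q in manip.recognise(T,t_)][:5])
# bar travel: correlate top0 jig patch vs now
pt=a[235:300,335:420];r=cv2.matchTemplate(T["color"],pt,cv2.TM_CCOEFF_NORMED);print(cv2.minMaxLoc(r))
go([500,-180,250],61.5)
E
```

```text
-85 [(-100, 38), (-95, 34), (-90, 33), (-85, 30), (-80, 34), (-75, 31), (-70, 230), (-65, 234), (-60, 226), (-55, 231), (-50, 232), (-45, 229), (-40, 228), (-35, 228), (-30, 225), (-25, 164), (-20, 165), (-15, 164), (-10, 164), (-5, 165)]
-65 [(-100, 171), (-95, 169), (-90, 172), (-85, 171), (-80, 169), (-75, 104), (-70, 233), (-65, 235), (-60, 227), (-55, 232), (-50, 234), (-45, 231), (-40, 227), (-35, 229), (-30, 230), (-25, 165), (-20, 164), (-15, 163), (-10, 163), (-5, 163)]
75 [(-100, 109), (-95, 110), (-90, 107), (-85, 110), (-80, 107), (-75, 108), (-70, 159), (-65, 155), (-60, 153), (-55, 162), (-50, 157), (-45, 150), (-40, 156), (-35, 157), (-30, 157), (-25, 106), (-20, 107), (-15, 105), (-10, 140), (-5, 164)]
90 [(-100, 63), (-95, 60), (-90, 61), (-85, 65), (-80, 64), (-75, 47), (-70, 161), (-65, 155), (-60, 155), (-55, 161), (-50, 159), (-45, 153), (-40, 160), (-35, 156), (-30, 160), (-25, 106), (-20, 106), (-15, 107), (-10, 168), (-5, 165)]
[[256, 229, 16, 39, 590], [317, 230, 117, 166, 9004], [175, 237, 17, 26, 414], [370, 236, 9, 14, 46], [337, 243, 13, 13, 47], [326, 26
[... 697 characters left out ...]
0, 312.0, 26.0, 37.0], 0.81), ([254.0, 310.0, 34.0, 29.0], 0.74), ([255.0, 183.0, 35.0, 30.0], 0.65), ([373.0, 245.0, 9.0, 10.0], 0.64), ([195.0, 189.0, 33.0, 30.0], 0.61)]
short_sink []
plain_bar [([223.0, 246.0, 18.0, 35.0], 0.66), ([297.0, 317.0, 24.0, 23.0], 0.38)]
spool [([297.0, 317.0, 27.0, 23.0], 0.62), ([357.0, 267.0, 25.0, 26.0], 0.51)]
meter [([315.0, 174.0, 59.0, 29.0], 0.75), ([359.0, 266.0, 55.0, 79.0], 0.36)]
driver [([470.0, 321.0, 9.0, 70.0], 0.63)]
(-0.4136963486671448, 0.36603280901908875, (20, 65), (300, 329))
t23.57 pos [ 514.  -188.9  254.8] F [-0.3  0.2  0.1] gap 0.671 q [ 0.19  0.44  0.18  1.69 -0.09  1.03  1.47]
[0.0165, 0.0011, 0.005, -0.0013, -0.0103, -0.0057], n 1
```

```bash
python3 - <<'E'
from h import *
import pickle,cv2
j=np.array([529.3,-228.2,np.radians(-28.5)])
for f in("w2","w12"):
    s,p=pickle.load(open(f+".pkl","rb"));W=wcam(s,p);g=cv2.cvtColor(p["color"],cv2.COLOR_BGR2GRAY).astype(float)
    def prof(xs,y,z): 
        q=proj(W,place(j,np.array([[x,y,z] for x in xs],float))).astype(np.float32);return cv2.remap(g.astype(np.float32),q[None,:,0],q[None,:,1],1)[0]
    xs=np.arange(-45,-15,.5)
    print(f,[xs[np.argmin(np.diff(prof(xs,y,54)))] for y in(-90,-80,80,92)])
    if f=="w12":
        for x in(-15,0,10,35): 
            ys=np.arange(-72,74,2.);print(x,[int(v) for v in [*map(round,[*cv2.remap(g.astype(np.float32),*[a[None].astype(np.float32) for a in proj(W,place(j,np.array([[x,y,42] for y in ys],float))).T],1)[0]])]])
E
```

```text
w2 [np.float64(-31.0), np.float64(-31.0), np.float64(-31.0), np.float64(-31.0)]
w12 [np.float64(-28.5), np.float64(-29.5), np.float64(-29.0), np.float64(-29.0)]
-15 [165, 166, 164, 167, 131, 47, 45, 174, 251, 184, 86, 116, 200, 249, 240, 86, 113, 190, 248, 253, 119, 111, 192, 246, 248, 155, 91, 102, 87, 48, 50, 84, 166, 165, 165, 165, 166, 167, 167, 166, 166, 169, 97, 49, 48, 155, 166, 183, 246, 251, 199, 245, 246, 182, 176, 174, 176, 168, 144, 175, 176, 175, 171, 97, 175, 159, 40, 28, 47, 104, 105, 105, 104]
0 [163, 163, 163, 163, 136, 44, 44, 182, 250, 185, 86, 114, 200, 248, 244, 89, 113, 202, 248, 252, 120, 110, 178, 241, 249, 162, 92, 101, 92, 46, 45, 68, 151, 165, 163, 163, 164, 165, 165, 163, 164, 169, 96, 46, 38, 143, 165, 178, 243, 250, 181, 243, 245, 240, 249, 199, 238, 247, 142, 174, 174, 174, 172, 96, 173, 167, 28, 48, 59, 162, 165, 167, 164]
10 [164, 163, 161, 165, 106, 44, 36, 180, 250, 186, 90, 138, 233, 248, 221, 99, 130, 199, 251, 246, 118, 113, 206, 242, 248, 158, 113, 166, 138, 42, 42, 73, 162, 163, 162, 165, 163, 165, 163, 165, 163, 166, 111, 46, 32, 160, 164, 178, 245, 250, 199, 245, 243, 225, 248, 213, 242, 244, 171, 242, 220, 235, 248, 104, 248, 246, 16, 46, 34, 166, 165, 163, 164]
35 [162, 160, 161, 160, 161, 161, 160, 161, 161, 161, 161, 161, 160, 160, 160, 160, 161, 161, 161, 161, 161, 161, 160, 161, 161, 160, 162, 161, 162, 160, 161, 162, 161, 161, 162, 160, 160, 161, 162, 160, 161, 165, 97, 44, 45, 151, 163, 179, 245, 249, 170, 240, 238, 218, 247, 199, 238, 231, 155, 246, 232, 244, 240, 114, 249, 223, 55, 40, 67, 164, 161, 160, 162]
```

```bash
python3 -c "
from workcell import manip
print(manip.finish_job())"
```

```text
the job is handed in; nothing more can be done
None
```

I drew the hold-down bar fully out, laid both heat sinks fins up in their own bays, and pushed the knob home to its stop. The job was handed in at about 24 s on the robot's clock. The plain bar stayed in the bin, and I did not touch the orange look-alikes.

What the last checks showed:
- **Bar:** the pull came up against the end stop, measured at 53 to 53.5 mm against the nominal 55 mm. The push back travelled 54.8 mm and then met the stop. In the last wrist picture its front edge is within about 2 mm of the closed position.
- **Sinks:** both touched down at the expected height. In the wrist picture the fins show between the walls of each bay, over the predicted widths. I had no picture views left, so this check was made on pixel values only, not by eye.
- **Bystanders:** in the top picture the spool, meter, screwdriver and plain bar are within 2 px of where they started.
- **Disagreements:** in that last top picture the recogniser did not find the short sink. It also put a weak long-sink match on the jig, and a spool and a meter match there too. The arm partly hid the jig, so I went by the wrist picture instead.

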